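Take the dry-fitted drawer insert apart for gluing

ROBOT

A 6-joint arm with a two-finger parallel gripper is mounted at the origin on a cart in front of the work surface, level with it; the furniture and walls round the work are solid. World frame = base frame: x ahead of the robot, y to its left, z up, the work surface at z = 0. Lengths are in m, angles in rad, forces in N, time in s.
With the tool pointing down it reaches from about 0.375 to 0.975 m from the base axis. Payload 3.8 kg.
Tool frame: the origin (TCP) lies midway between the tips of the shut fingers; the grasp point (between the pads) lies 19 mm behind it (bot.grip_point_offset is the z of the grasp point in the tool frame, in m); z points along the fingers, y is the line along which they close (so a half turn about z gives the same grasp; the last joint's range is limited). The gripper opens to 85 mm and grips with 20 to 120 N. Pads are 22 mm wide; open, the fingers measure 114 mm over their backs; the gripper's body (76 mm by 85 mm) begins 54 mm behind the grasp point. The pads swing forward as they close: fully open they stand 13 mm farther back than shut.
Start: joints at [1.189, 0.264, 1.604, -0, 1.274, -0.037], TCP at [0.228, 0.635, 0.231] pointing down, gripper open.
Joint ranges: [-2.63, 2.63], [-0.94, 2.18], [0.31, 2.57], [-1.31, 4.45], [0, 2.66], [-2.55, 2.55]. Speed limits (rad/s): [2.57, 2.57, 3.14, 3.14, 3.14, 3.14].

INTERFACE

Orientations are given as a rotation vector (axis times angle).
In Python, from workcell import sensors, optics, order, bot gives the robot as it stands.
- The arm moves only by the tool play_rows, never from a script. Its argument "commands" is a list of rows, each a list of 6 numbers: the shift along the tool's x, y, z in cm, then the turn, a rotation vector about the tool's x, y, z in rad. In form: [[dx, dy, dz, wx, wy, wz], ...]. A call has 1 to 5 rows; each row shifts and turns the commanded pose from where the row before left it, along the tool's axes as they then stand; what a row does not reach is not made up. A row lasts 1/12 s, in which the tool goes at most 41.7 mm and 7.16 degrees, less where a joint would pass 70% of its speed; a pose out of reach is approached as far as the arm can. A call with a gripper value outside its range is refused whole. "grip" is the closure, from 0 (fully open) to 1 (shut), set as the call begins (left out, the last holds). The fingers move at their own pace and stop on an object; "force" is the grip in N (left out, the last holds). Time passes only in rows, so rows that do not move let the fingers close. It gives the time, the measured TCP pose, the force, the opening and the grip force at its end, in the units of the state.
- sensors.read_state(): the state, without advancing time (a new reading comes with each control period).
- optics.read_camera(name): name is "side" or "top" or "wrist"; returns the picture (480x640x3 uint8, red, green, blue); there is no depth.
- optics.camera_info(name): a dict with "mtx" (3x3 intrinsics, pixels), "R" (3x3) and "t" (3): a world point X has camera coordinates R X + t. Camera axes: x right, y down, z forward; pixel columns grow to the right and rows downward; lengths in m; the calibration is good to about 2 mm. A picture is of the moment at which its call begins: read the wrist's pose just before it. camera_info takes no time and is no camera call; for the wrist camera it gives the pose at the moment of the call.
- order.finish_job(): hands the job in; it is judged then, once.
The state is a dict: "time": time; "q": joint angles; "joint_vel": joint speeds; "joint_torque": joint torques, N m; "tool_pos": TCP position; "tcp_rot": TCP orientation; "wrist_force": force on the tool from outside, world axes, zero at the start; "torque": the same for the moment, N m; "width": opening from 0.0 (shut) to 1.0 (fully open); "grip_force": force on a finger pad.
Only numpy, scipy, OpenCV 4.12 (cv2) and the standard library are available. Lean on these libraries where they do the work, as an engineer would, in place of code of your own. Each camera call takes 0.05 s, during which the arm holds its last target. There are 200 camera calls.

TASK

The trial fit of the drawer insert is finished, so get it ready for gluing: take every blue C-clamp off it and hang it by its open side over the pipe of the clamp rail, and draw every dovetailed divider straight up out of its housings, without dragging, lifting or tipping the insert, and put it in the grey tray. Stand the fallen glue bottle upright on the bench, ready for use, and leave the tape measure and the wooden tote alone.

Things in the scene. Friction and masses are not known exactly. Their poses are not given: they have to be found in the camera images.
- insert: Pale open wooden drawer insert, loose on the bench, 1.3 kg, 84 x 330 x 70 mm. Origin mid underside, y along its length, z up. Base 8 mm thick. Long walls: inner faces x = +-29, outer +-42 mm, with upright dovetail housings, open at the top, at y = +-37.5 and +-112.5 mm, each pair for one divider across the insert (about 1 mm play)
- divider1: Brown divider board, 60 g, upright in the insert (absent in some runs): 72 mm along its x, 14 thick along y, 60 high along z. Origin mid bottom edge, 8 mm above the bench when seated, top then 2 mm below the wall tops. The end 8 mm are dovetail tongues: it leaves only straight up, by over 62 mm. Pinch its 14 mm thickness from above, fingers in the compartments beside it
- divider2: Brown divider board, 60 g, upright in the insert (absent in some runs): 72 mm along its x, 14 thick along y, 60 high along z. Origin mid bottom edge, 8 mm above the bench when seated, top then 2 mm below the wall tops. The end 8 mm are dovetail tongues: it leaves only straight up, by over 62 mm. Pinch its 14 mm thickness from above, fingers in the compartments beside it
- divider3: Brown divider board, 60 g, upright in the insert (absent in some runs): 72 mm along its x, 14 thick along y, 60 high along z. Origin mid bottom edge, 8 mm above the bench when seated, top then 2 mm below the wall tops. The end 8 mm are dovetail tongues: it leaves only straight up, by over 62 mm. Pinch its 14 mm thickness from above, fingers in the compartments beside it
- divider4: Brown divider board, 60 g, upright in the insert (absent in some runs): 72 mm along its x, 14 thick along y, 60 high along z. Origin mid bottom edge, 8 mm above the bench when seated, top then 2 mm below the wall tops. The end 8 mm are dovetail tongues: it leaves only straight up, by over 62 mm. Pinch its 14 mm thickness from above, fingers in the compartments beside it
- clamp1: Blue C-clamp, 0.36 kg, screwed open, straddling the insert's long walls over a housing, open side down (absent in some runs). Origin midway between its arm tips; z up. Back: bar 130 mm along x, 12 thick along y, from z = 54 to 80 mm, lying on the wall tops; it balances at x = 0. Clear opening between the arms x = -47 to 47, up to z = 54; screw and T-bar stick out to x = -111 mm
- clamp2: Blue C-clamp, 0.36 kg, screwed open, straddling the insert's long walls over a housing, open side down (absent in some runs). Origin midway between its arm tips; z up. Back: bar 130 mm along x, 12 thick along y, from z = 54 to 80 mm, lying on the wall tops; it balances at x = 0. Clear opening between the arms x = -47 to 47, up to z = 54; screw and T-bar stick out to x = -111 mm
- clamp3: Blue C-clamp, 0.36 kg, screwed open, straddling the insert's long walls over a housing, open side down (absent in some runs). Origin midway between its arm tips; z up. Back: bar 130 mm along x, 12 thick along y, from z = 54 to 80 mm, lying on the wall tops; it balances at x = 0. Clear opening between the arms x = -47 to 47, up to z = 54; screw and T-bar stick out to x = -111 mm
- rail_mid (a point): Middle of the axis of the clamp rail, a level 20 mm steel pipe 140 mm above the bench, clear over 286 mm between two plywood uprights whose tops are 40 mm above its axis; fixed. x along the pipe, y level across it, z up. A hung clamp has its back lying across the top of the pipe (10 mm above this axis) and one arm on either side of it
- tray: Grey plastic tray for the dividers, loose, 0.7 kg, 230 x 135 x 28 mm, walls and floor 6 mm thick. Origin mid underside; x along its long side, z up. Four dividers can stand in it on their bottom edges, across it, 50 mm apart
- glue_bottle: Small pale glue bottle with a yellow cap, 61 mm thick, 140 long, 0.2 kg, lying fallen on its side behind the insert. Origin mid base; z from base to cap. Its straight full-width part reaches from the base to about 85 mm. A tall cupboard fills the bench beyond x = 0.75 m, y < -0.2 m: mind the wrist there when tilting
- tape_measure: Bystander: red tape measure, 40 x 80 x 68 mm, standing on the bench. Origin mid underside
- plane_tote: Bystander: carved wooden plane tote, 56 x 135 x 49 mm, lying on the bench. Origin mid underside

How it is judged:
At the end, for the whole second after the job is handed in: Every clamp hangs on the pipe: an arm on either side (origin within 45 mm across, 30 to 50 mm below its axis, tilt < 0.4). Every divider is in the tray (within 112 x 65 mm of its middle, at most 45 mm up). Bottle upright on the bench (tilt < 0.12). Insert flat on the bench. All at rest (x of clamp1 in the frame of rail_mid between -0.138 and 0.138 m and y of clamp1 in the frame of rail_mid between -0.045 and 0.045 m and z of clamp1 in the frame of rail_mid between -0.05 and -0.03 m and angle between each of clamp1, clamp2, clamp3's own z axis and vertical below 0.4 rad and linear speed of each of clamp1, clamp2, clamp3, divider1, divider2, divider3, divider4, glue_bottle below 0.03 m/s and x of clamp2 in the frame of rail_mid between -0.138 and 0.138 m and y of clamp2 in the frame of rail_mid between -0.045 and 0.045 m and z of clamp2 in the frame of rail_mid between -0.05 and -0.03 m and x of clamp3 in the frame of rail_mid between -0.138 and 0.138 m and y of clamp3 in the frame of rail_mid between -0.045 and 0.045 m and z of clamp3 in the frame of rail_mid between -0.05 and -0.03 m and x of divider1 in the frame of tray between -0.112 and 0.112 m and y of divider1 in the frame of tray between -0.065 and 0.065 m and z of divider1 in the frame of tray between -0.002 and 0.045 m and x of divider2 in the frame of tray between -0.112 and 0.112 m and y of divider2 in the frame of tray between -0.065 and 0.065 m and z of divider2 in the frame of tray between -0.002 and 0.045 m and x of divider3 in the frame of tray between -0.112 and 0.112 m and y of divider3 in the frame of tray between -0.065 and 0.065 m and z of divider3 in the frame of tray between -0.002 and 0.045 m and x of divider4 in the frame of tray between -0.112 and 0.112 m and y of divider4 in the frame of tray between -0.065 and 0.065 m and z of divider4 in the frame of tray between -0.002 and 0.045 m and angle between glue_bottle's own z axis and vertical below 0.12 rad and height (world z) of glue_bottle between -0.006 and 0.01 m and angle between insert's own z axis and vertical below 0.05 rad and height (world z) of insert below 0.008 m); the robot touches nothing.
It fails at once if the insert is dragged more than 40 mm, lifted or tipped (distance of insert from where it was at the start of the episode above 0.04 m or height (world z) of insert above 0.02 m or angle between insert's own z axis and vertical above 0.15 rad).
It fails at once if a bystander (tape measure, plane tote) is moved more than 30 mm (distance of any of tape_measure, plane_tote from where it was at the start of the episode above 0.03 m).
Of divider1, divider2, divider3, divider4 only 3 to 4 are there at a start; the rules pass over those that are not, and their reading is None.
Of clamp1, clamp2, clamp3 only 2 to 3 are there at a start; the rules pass over those that are not, and their reading is None.
At some moment in a run one of tray may be knocked a few centimetres aside while the robot is not near it.
Once in a run the grip may slacken for a moment while it holds something.
It also fails if it takes over 210 s, if anything falls off the work surface, if the arm or the gripper's body presses on something with over 40 N, if the wrist force passes 120 N, or if a joint passes its speed limit or range.

## Working session

There is one attempt and no reset: what is moved stays moved. The work goes in short steps, Python scripts to look and compute and a tool call to move; the robot and the scene stay as the last step left them, time stands still between calls to the robot, and variables do not carry over. Pictures are saved under pics/ and viewed, at most 14 in all, crops included, and the job is handed in when it is done.

Besides the shell and the picture viewer there is one more tool, called after "Call:" as name(argument=value, ...), one argument or row to a line, values as JSON. play_rows: Moves the arm, as the interface text tells. Its arguments: {"type":"object","properties":{"commands":{"type":"array","items":{"type":"array","items":{"type":"number"}}},"grip":{"type":"number"},"force":{"type":"number"}},"required":["commands"]}

```bash
mkdir -p pics; ls; cat > h.py <<'E'
import numpy as np, cv2
from scipy.spatial.transform import Rotation as R
from workcell import sensors, optics, order, bot
def save(cam,name,crop=None,scale=1):
    im=optics.read_camera(cam)
    cv2.imwrite('pics/full_'+name+'.png',im[:,:,::-1])
    if crop: 
        a,b,c,d=crop; im=im[b:d,a:c]
    im=cv2.resize(im,None,fx=scale,fy=scale,interpolation=cv2.INTER_CUBIC)
    cv2.imwrite('pics/'+name+'.png',im[:,:,::-1])
def pix2w(info,uv,z):
    K,Rm,t=[np.array(info[k]) for k in('mtx','R','t')]
    d=Rm.T@np.linalg.inv(K)@np.array([uv[0],uv[1],1.]); c=-Rm.T@t
    return c+d*(z-c[2])/d[2]
def w2pix(info,X):
    K,Rm,t=[np.array(info[k]) for k in('mtx','R','t')]
    p=K@(Rm@np.array(X)+t); return p[:2]/p[2]
E
python3 - <<'E'
from h import *
save('top','t0',None,1.25); save('side','s0',None,1.25)
s=sensors.read_state(); print(s)
for c in('top','side'):
    i=optics.camera_info(c); print(c,i['mtx'],i['R'],-np.array(i['R']).T@i['t'])
print(bot.grip_point_offset)
E
```

```text
pics
{'time': 0.1, 'q': array([ 1.18909642e+00,  2.64683260e-01,  1.60528139e+00, -1.08511567e-05,
        1.27369718e+00, -3.68769156e-02]), 'joint_vel': array([ 7.21218148e-04, -5.69680592e-04, -3.88867700e-03, -9.04235406e-04,
       -8.68529732e-05, -2.69605190e-04]), 'joint_torque': array([ 3.33837315e-04, -5.16716731e+01, -3.68586445e+01, -1.79861918e-04,
        6.47514593e-03,  1.06151052e-05]), 'tool_pos': array([0.22790702, 0.63463752, 0.23005912]), 'tcp_rot': array([-0.53888998, -3.09460089,  0.00318229]), 'wrist_force': array([-0.4901264 ,  0.31354189, -0.56222213]), 'torque': array([-0.02364917,  0.01060881, -0.01942387]), 'grip_force': 0.0, 'width': 1.0021287845906877}
top [[485.50467626   0.         327.65633369]
 [  0.         485.50467626 234.76941629]
 [  0.           0.           1.        ]] [[ 0.01443258 -0.9998777   0.00602428]
 [-0.9892261  -0.01515613 -0.1456091 ]
 [ 0.14568259 -0.00385786 -0.98932386]] [0.39904939 0.00477213 1.21638222]
side [[474.38275705   0.         321.17383282]
 [  0.         474.38275705 238.09864258]
 [  0.           0.           1.        ]] [[ 0.99613596 -0.08770286  0.00462222]
 [-0.05386053 -0.65162863 -0.75662353]
 [ 0.06937003  0.75345095 -0.65383443]] [ 0.4845145  -0.72609729  0.7502836 ]
-0.0187
```

View pics/t0.png

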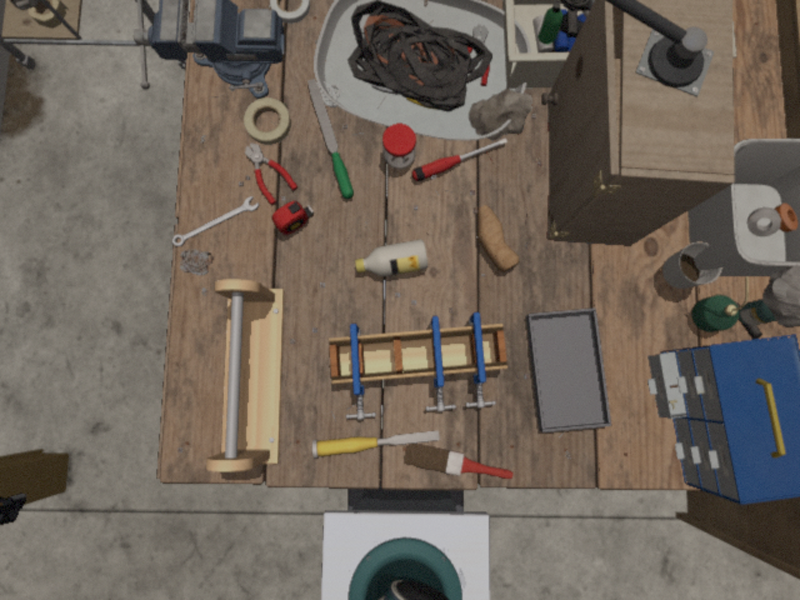

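View pics/s0.png

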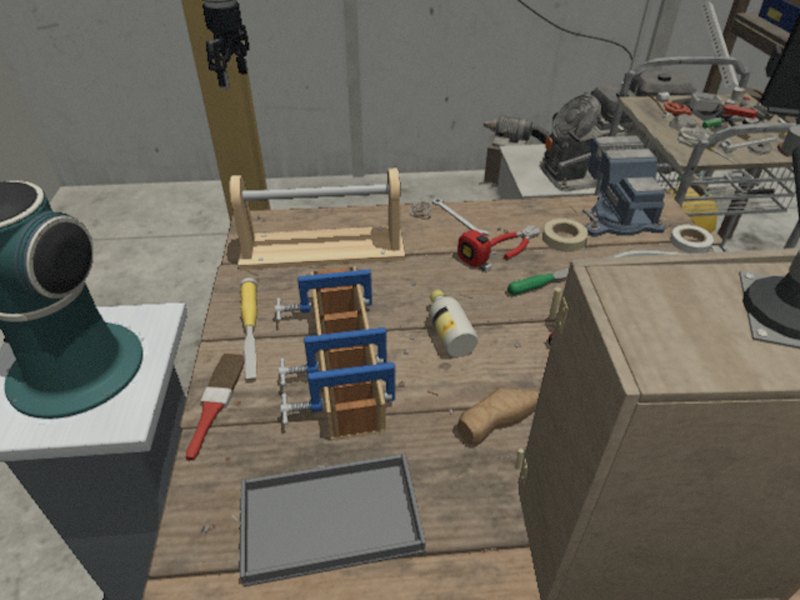

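The top view shows the insert at viewed pixels (330–508, 325–390) with three blue clamps at columns 356, 437 and 479. The rail pipe is on the left (237, 290–460), the tray is at (568, 370), and the bottle has its base at (427, 257) and cap at (357, 265). The side view confirms this, with the clamp screws pointing toward the robot.

```bash
python3 - <<'E'
from h import *
im=cv2.imread('pics/full_t0.png')
cv2.imwrite('pics/c1.png',cv2.resize(im[248:340,258:412],None,fx=5,fy=5,interpolation=cv2.INTER_CUBIC))
i=optics.camera_info('top')
f=lambda u,v,z:print((u,v,z),pix2w(i,(u/1.25,v/1.25),z).round(3))
print('rail');f(237,293,.15);f(233,457,.15)
print('tray');[f(*p,.028) for p in((529,313),(596,310),(607,426),(542,431))]
print('bottle');f(427,257,.03);f(357,266,.03)
E
```

```text
rail
(237, 293, 0.15) [0.552 0.307 0.15 ]
(233, 457, 0.15) [0.27  0.298 0.15 ]
tray
(529, 313, 0.028) [ 0.539 -0.236  0.028]
(596, 310, 0.028) [ 0.547 -0.369  0.028]
(607, 426, 0.028) [ 0.322 -0.383  0.028]
(542, 431, 0.028) [ 0.311 -0.258  0.028]
bottle
(427, 257, 0.03) [ 0.648 -0.034  0.03 ]
(357, 266, 0.03) [0.627 0.105 0.03 ]
```

View pics/c1.png

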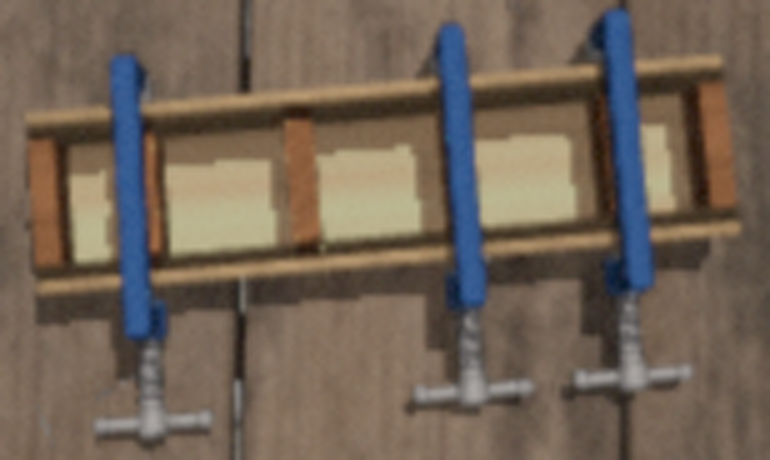

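The crop shows three dividers for sure (crop columns ~150, 300 and 605) and one possible divider hidden under the middle clamp at column 462. The brown outer ends are the insert's end walls. Next I work out the positions.

```bash
python3 - <<'E'
from h import *
print([a for a in dir(bot) if a[0]!='_'])
i=optics.camera_info('top')
def f(u,v,z):
    p=pix2w(i,(258+u/5,248+v/5),z); return p
def seg(n,a,b,z):
    p,q=f(*a,z),f(*b,z); print(n,p[:2].round(3),q[:2].round(3),'mid',((p+q)/2)[:2].round(3),'len',np.linalg.norm(p-q).round(3),'ang',np.degrees(np.arctan2(*(p-q)[1::-1])).round(1))
seg('c1',(125,56),(140,335),.096);seg('c2',(452,26),(470,303),.096);seg('c3',(615,11),(638,288),.096)
seg('wallfar',(26,115),(722,58),.07);seg('wallnear',(38,294),(740,230),.07)
seg('d300',(299,112),(305,245),.068)
E
```

```text
['MotionError', 'grip_point_offset']
c1 [0.505 0.103] [0.378 0.093] mid [0.442 0.098] len 0.128 ang 4.7
c2 [ 0.522 -0.048] [ 0.395 -0.058] mid [ 0.458 -0.053] len 0.127 ang 4.2
c3 [ 0.53  -0.124] [ 0.402 -0.134] mid [ 0.466 -0.129] len 0.128 ang 4.6
wallfar [0.479 0.151] [ 0.511 -0.178] mid [ 0.495 -0.013] len 0.33 ang 95.5
wallnear [0.396 0.143] [ 0.43  -0.186] mid [ 0.413 -0.021] len 0.33 ang 96.0
d300 [0.483 0.022] [0.42  0.018] mid [0.451 0.02 ] len 0.062 ang 3.6
```

```bash
cat >> h.py <<'E'
def Rdown(yaw,tilt=None):
    y=np.array([np.cos(yaw),np.sin(yaw),0]); z=np.array([0,0,-1.]); return R.from_matrix(np.c_[np.cross(y,z),y,z])
def plan(wps,p=None,r=None,step=3.8,rstep=.115):
    """wps: (x,y,z,yawdeg|Rotation); prints rows in chunks of 5"""
    s=sensors.read_state()
    p=np.array(s['tool_pos'] if p is None else p); r=R.from_rotvec(s['tcp_rot']) if r is None else r
    for w in wps:
        rt=w[3] if isinstance(w[3],R) else Rdown(np.radians(w[3])); pt=np.array(w[:3])
        st=w[4] if len(w)>4 else step
        n=int(max(np.ceil(np.linalg.norm(pt-p)*100/st),np.ceil((r.inv()*rt).magnitude()/rstep),1)); rows=[]
        for k in range(n):
            f=1/(n-k)
            d=np.round(r.inv().apply((pt-p)*f)*100,1)+0.; v=np.round((r.inv()*rt).as_rotvec()*f,2)+0.
            rows.append([*d.tolist(),*v.tolist()]); p=p+r.apply(d/100); r=r*R.from_rotvec(v)
        print('->',w[:3])
        for k in range(0,n,5): print(str(rows[k:k+5]).replace(' ','').replace('.0,',',').replace('.0]',']'))
    return p,r
E
python3 - <<'E'
from h import *
plan([(.442,.098,.21,94.7),(.442,.098,.072,94.7)])
E
```

```text
-> (0.442, 0.098, 0.21)
[[-2.4,-2.7,0.1,0,0,-0.03],[-2.3,-2.8,0.1,0,0,-0.03],[-2.2,-2.8,0.1,0,0,-0.03],[-2.1,-2.9,0.1,0,0,-0.03],[-2.1,-3,0.1,0,0,-0.03]]
[[-2,-3,0.1,0,0,-0.03],[-1.9,-3.1,0.1,0,0,-0.02],[-1.8,-3.1,0.2,0,0,-0.03],[-1.7,-3.2,0.1,0,0,-0.02],[-1.6,-3.2,0.2,0,0,-0.03]]
[[-1.6,-3.3,0.1,0,0,-0.02],[-1.5,-3.3,0.2,0,0,-0.03],[-1.4,-3.3,0.1,0,0,-0.02],[-1.3,-3.4,0.2,0,0,-0.03],[-1.2,-3.4,0.1,0,0,-0.02]]
[[-1.1,-3.4,0.2,0,0,-0.03]]
-> (0.442, 0.098, 0.072)
[[0,0,3.4,0,0,0],[0,0,3.5,0,0,0],[0,0,3.4,0,0,0],[-0.1,0,3.5,0,0,0]]
```

Call:
play_rows(
  commands=[
    [-2.4, -2.7, 0.1, 0, 0, -0.03],
    [-2.3, -2.8, 0.1, 0, 0, -0.03],
    [-2.2, -2.8, 0.1, 0, 0, -0.03],
    [-2.1, -2.9, 0.1, 0, 0, -0.03],
    [-2.1, -3, 0.1, 0, 0, -0.03],
  ],
  grip=0.45,
  force=80,
)

```text
time: 0.52
tool_pos: [0.2948, 0.4659, 0.2255]
tcp_rot: [-0.302, -3.127, 0.002]
wrist_force: [0.3, -0.4, -0.6]
width: 0.551
grip_force: 0.0
```

Call:
play_rows(
  commands=[
    [-2, -3, 0.1, 0, 0, -0.03],
    [-1.9, -3.1, 0.1, 0, 0, -0.02],
    [-1.8, -3.1, 0.2, 0, 0, -0.03],
    [-1.7, -3.2, 0.1, 0, 0, -0.02],
    [-1.6, -3.2, 0.2, 0, 0, -0.03],
  ],
)

```text
time: 0.93
tool_pos: [0.3618, 0.2985, 0.2189]
tcp_rot: [-0.099, -3.14, 0.0]
wrist_force: [1.1, 0.6, 0.4]
width: 0.552
grip_force: 0.0
```

Call:
play_rows(
  commands=[
    [-1.6, -3.3, 0.1, 0, 0, -0.02],
    [-1.5, -3.3, 0.2, 0, 0, -0.03],
    [-1.4, -3.3, 0.1, 0, 0, -0.02],
    [-1.3, -3.4, 0.2, 0, 0, -0.03],
    [-1.2, -3.4, 0.1, 0, 0, -0.02],
  ],
)

```text
time: 1.35
tool_pos: [0.4289, 0.1302, 0.2119]
tcp_rot: [0.089, -3.14, 0.0]
wrist_force: [0.7, 0.0, -0.6]
width: 0.55
grip_force: 0.0
```

Call:
play_rows(
  commands=[
    [-1.1, -3.4, 0.2, 0, 0, -0.03],
    [0, 0, 0, 0, 0, 0],
    [0, 0, 0, 0, 0, 0],
  ],
)

```text
time: 1.6
tool_pos: [0.4418, 0.097, 0.2098]
tcp_rot: [0.126, -3.138, -0.0]
wrist_force: [-0.1, 0.6, -0.1]
width: 0.547
grip_force: 0.0
```

```bash
python3 - <<'E'
from h import *
save('wrist','w1',None,1); s=sensors.read_state()
print(s['tool_pos'],s['tcp_rot'],s['width'],s['q'].round(2))
i=optics.camera_info('wrist')
for h in((.443,.095),(.450,.020),(.458,-.054)): print(w2pix(i,[*h,.096]))
E
```

```text
[0.44152684 0.09821511 0.20984558] [ 1.29464174e-01 -3.13773054e+00 -7.61978325e-04] 0.5488489132939574 [ 0.16 -0.15  2.08  0.    1.21 -1.49]
[308.19110254 233.62350987]
[195.37628078 234.86971358]
[ 84.32727268 237.67321891]
```

View pics/w1.png

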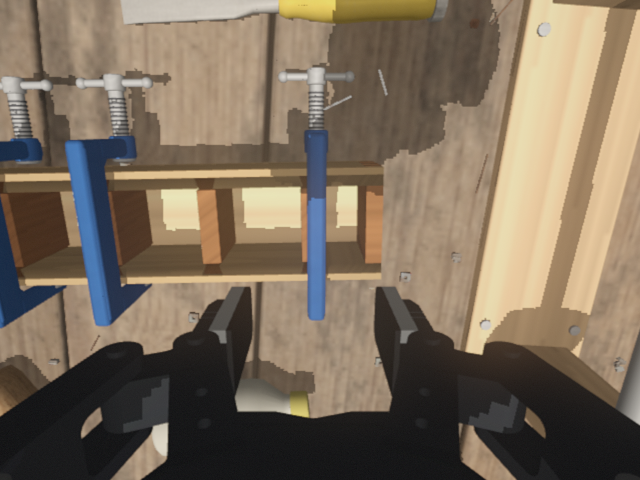

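The wrist view shows the clamp1 bar at column 317, rows 132–318, centred between the fingers. Brown dividers are visible under all three clamps as well as the free one, so there are 4 dividers. Descending and gripping.

Call:
play_rows(
  commands=[
    [0, 0.1, 3.4, 0, 0, 0],
    [0, 0, 3.5, 0, 0, 0],
    [0, 0, 3.4, 0, 0, 0],
    [0, 0, 3.5, 0, 0, 0],
    [0, 0, 0, 0, 0, 0],
  ],
)

```text
time: 2.07
tool_pos: [0.4348, 0.1002, 0.0657]
tcp_rot: [0.137, -3.125, 0.002]
wrist_force: [-2.0, -0.4, -0.6]
width: 0.552
grip_force: 0.0
```

Call:
play_rows(
  commands=[
    [0, 0, 0, 0, 0, 0],
    [0, 0, 0, 0, 0, 0],
    [0, 0, 0, 0, 0, 0],
    [0, 0, 0, 0, 0, 0],
    [0, 0, 0, 0, 0, 0],
  ],
  grip=1,
  force=80,
)

```text
time: 2.48
tool_pos: [0.4441, 0.1005, 0.0751]
tcp_rot: [-0.133, 3.134, 0.002]
wrist_force: [-1.0, 2.2, 7.1]
width: 0.115
grip_force: 80.7
```

```bash
python3 - <<'E'
from h import *
s=sensors.read_state(); print(s['tool_pos'],s['width'],s['grip_force'],s['wrist_force'])
x,y,_=s['tool_pos']
plan([(x,y,.26,94.7),(.326,.303,.26,0),(.326,.303,.154,0)])
E
```

```text
[0.44409978 0.10046768 0.07506458] 0.11486391383571486 80.68155169487 [-0.97749646  2.20546905  7.11883643]
-> (np.float64(0.44409977693135105), np.float64(0.10046767937547729), 0.26)
[[0,0,-3.7,0,0,0],[0,0,-3.7,0,0,0],[0,0,-3.7,0,0,0],[0,0,-3.7,0,0,0],[-0.1,0,-3.7,0,0.01,0]]
-> (0.326, 0.303, 0.26)
[[0.7,1.4,0,0,0,0.11],[0.8,1.3,0,0,0,0.11],[1,1.2,0,0,0,0.11],[1.1,1.1,0,0,0,0.11],[1.2,1,0,0,0,0.11]]
[[1.3,0.9,0,0,0,0.11],[1.4,0.7,0,0,0,0.11],[1.5,0.6,0,0,0,0.11],[1.5,0.4,0,0,0,0.11],[1.5,0.2,0,0,0,0.11]]
[[1.6,0,0,0,0,0.11],[1.6,-0.1,0,0,0,0.11],[1.5,-0.3,0,0,0,0.11],[1.5,-0.5,0,0,0,0.11],[1.5,-0.6,0.1,0,0,0.12]]
-> (0.326, 0.303, 0.154)
[[0,0,3.5,0,0,0],[0,0,3.5,0,0,0],[-0.1,0.1,3.6,0,0,0]]
```

Call:
play_rows(
  commands=[
    [0, 0, -1, 0, 0, 0],
    [0, 0, -2, 0, 0, 0],
    [0, 0, -3, 0, 0, 0],
    [0, 0, -3, 0, 0, 0],
    [0, 0, -3, 0, 0, 0],
  ],
)

```text
time: 2.9
tool_pos: [0.4408, 0.0993, 0.1937]
tcp_rot: [0.133, -3.138, 0.0]
wrist_force: [0.5, -0.1, -3.9]
width: 0.119
grip_force: 79.2
```

Call:
play_rows(
  commands=[
    [0, 0, -3, 0, 0, 0],
    [0, 0, -2, 0, 0, 0],
    [0, 0, -1, 0, 0, 0],
    [0, 0, -0.5, 0, 0, 0],
    [0, 0, 0, 0, 0, 0],
  ],
)

```text
time: 3.32
tool_pos: [0.4418, 0.0996, 0.2579]
tcp_rot: [-0.133, 3.138, 0.0]
wrist_force: [0.2, -1.2, -4.1]
width: 0.118
grip_force: 79.4
```

```bash
python3 - <<'E'
from h import *
s=sensors.read_state(); print(s['tool_pos'],s['width'],s['grip_force'],s['wrist_force'])
save('wrist','w2',(120,50,520,350),1)
plan([(.326,.303,.26,0)])
E
```

```text
[0.44183987 0.09956132 0.25794386] 0.11800775025205744 79.38487887382507 [ 0.21264257 -1.17651252 -4.07263341]
-> (0.326, 0.303, 0.26)
[[0.6,1.4,0,0,0,0.11],[0.8,1.3,0,0,0,0.11],[0.9,1.2,0,0,0,0.11],[1.1,1.1,0,0,0,0.11],[1.2,1,0,0,0,0.11]]
[[1.3,0.9,0,0,0,0.11],[1.4,0.7,0,0,0,0.11],[1.5,0.6,0,0,0,0.11],[1.5,0.4,0,0,0,0.11],[1.6,0.2,-0.1,0,0,0.11]]
[[1.6,0.1,0,0,0,0.11],[1.5,-0.1,-0.1,0,0,0.11],[1.5,-0.3,0,0,0,0.11],[1.5,-0.4,-0.1,0,0,0.11],[1.5,-0.6,0,0,0,0.12]]
```

View pics/w2.png

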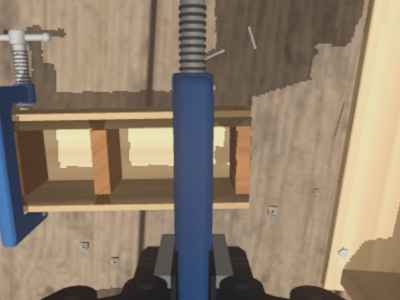

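The clamp is held straight in the pads (bar at crop column 193) and the insert has stayed put.

Call:
play_rows(
  commands=[
    [0.6, 1.4, 0, 0, 0, 0.11],
    [0.8, 1.3, 0, 0, 0, 0.11],
    [0.9, 1.2, 0, 0, 0, 0.11],
    [1.1, 1.1, 0, 0, 0, 0.11],
    [1.2, 1, 0, 0, 0, 0.11],
  ],
)

```text
time: 3.78
tool_pos: [0.402, 0.1662, 0.2545]
tcp_rot: [-0.732, -3.051, 0.004]
wrist_force: [0.1, -0.2, -3.7]
width: 0.118
grip_force: 79.3
```

Call:
play_rows(
  commands=[
    [1.3, 0.9, 0, 0, 0, 0.11],
    [1.4, 0.7, 0, 0, 0, 0.11],
    [1.5, 0.6, 0, 0, 0, 0.11],
    [1.5, 0.4, 0, 0, 0, 0.11],
    [1.6, 0.2, -0.1, 0, 0, 0.11],
  ],
)

```text
time: 4.2
tool_pos: [0.3627, 0.2348, 0.2554]
tcp_rot: [-1.533, -2.739, 0.007]
wrist_force: [-0.1, 0.9, -4.0]
width: 0.12
grip_force: 79.3
```

Call:
play_rows(
  commands=[
    [1.6, 0.1, 0, 0, 0, 0.11],
    [1.5, -0.1, -0.1, 0, 0, 0.11],
    [1.5, -0.3, 0, 0, 0, 0.11],
    [1.5, -0.4, -0.1, 0, 0, 0.11],
    [1.5, -0.6, 0, 0, 0, 0.12],
  ],
)

```text
time: 4.62
tool_pos: [0.3253, 0.303, 0.2577]
tcp_rot: [-2.232, -2.211, 0.007]
wrist_force: [0.0, -0.5, -3.8]
width: 0.119
grip_force: 79.3
```

Call:
play_rows(
  commands=[
    [0, 0, 0, 0, 0, 0],
    [0, 0, 0, 0, 0, 0],
    [0, 0, 0, 0, 0, 0],
  ],
)

```text
time: 4.87
tool_pos: [0.3262, 0.3025, 0.2586]
tcp_rot: [2.223, 2.22, -0.005]
wrist_force: [1.2, -0.0, -3.7]
width: 0.123
grip_force: 79.4
```

```bash
python3 - <<'E'
from h import *
s=sensors.read_state(); print(s['tool_pos'],s['tcp_rot'],s['width'],s['wrist_force'])
save('side','s1',(150,90,350,240),4); 
plan([(.326,.303,.158,0,3)])
E
```

```text
[0.32624244 0.30245935 0.25858477] [ 2.22272494  2.21968222 -0.00524082] 0.12337716053854719 [ 1.21252028 -0.04991001 -3.6876408 ]
-> (0.326, 0.303, 0.158)
[[0,0,2.5,0,0,0],[0,0,2.5,0,0,0],[0,0,2.5,0,0,0],[0.1,0,2.6,0,0,0]]
```

View pics/s1.png

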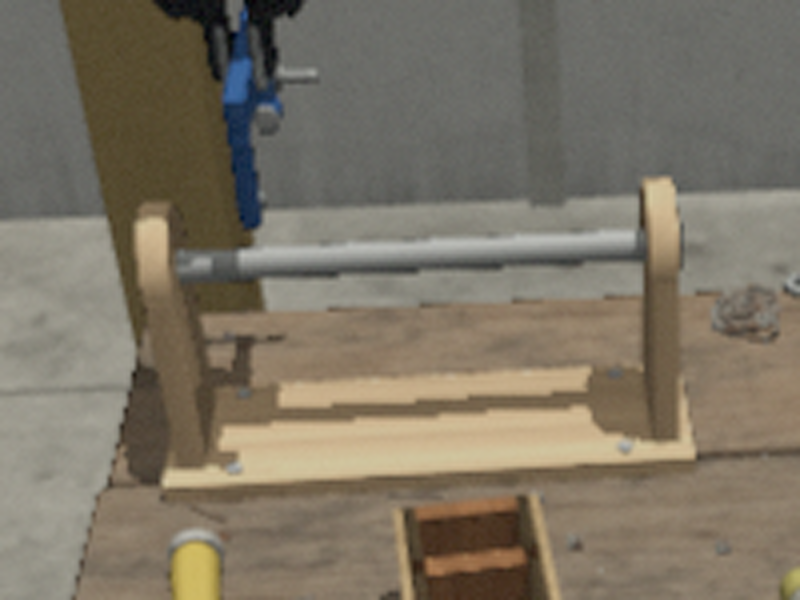

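The clamp hangs above the pipe near its left end, with the near arm tip at (250, 225), clear of the upright at (155, 215). Lowering it.

Call:
play_rows(
  commands=[
    [0, 0, 2.5, 0, 0, 0],
    [0, 0, 2.5, 0, 0, 0],
    [0, 0, 2.5, 0, 0, 0],
    [0, 0, 1.5, 0, 0, 0],
    [0, 0, 0.8, 0, 0, 0],
  ],
)

```text
time: 5.33
tool_pos: [0.3255, 0.3012, 0.1592]
tcp_rot: [-2.226, -2.217, 0.008]
wrist_force: [0.4, -0.4, -4.0]
width: 0.118
grip_force: 79.2
```

Call:
play_rows(
  commands=[
    [0, 0, 0.2, 0, 0, 0],
    [0, 0, 0.2, 0, 0, 0],
    [0, 0, 0, 0, 0, 0],
    [0, 0, 0, 0, 0, 0],
    [0, 0, 0, 0, 0, 0],
  ],
)

```text
time: 5.75
tool_pos: [0.3277, 0.304, 0.1596]
tcp_rot: [2.226, 2.217, 0.004]
wrist_force: [0.5, 0.3, -3.9]
width: 0.12
grip_force: 79.2
```

Call:
play_rows(
  commands=[
    [0, 0, 0.3, 0, 0, 0],
    [0, 0, 0.2, 0, 0, 0],
    [0, 0, 0, 0, 0, 0],
    [0, 0, 0, 0, 0, 0],
  ],
)

```text
time: 6.08
tool_pos: [0.3276, 0.3041, 0.1549]
tcp_rot: [2.225, 2.217, 0.003]
wrist_force: [-1.7, -1.2, 5.7]
width: 0.118
grip_force: 80.7
```

Contact with the pipe: the vertical force changed from −3.9 to +5.7 N. Releasing and rising.

Call:
play_rows(
  commands=[
    [0, 0, 0, 0, 0, 0],
    [0, 0, 0, 0, 0, 0],
    [0, 0, 0, 0, 0, 0],
    [0, 0, 0, 0, 0, 0],
  ],
  grip=0.5,
)

```text
time: 6.42
tool_pos: [0.3269, 0.3034, 0.1532]
tcp_rot: [2.226, 2.217, 0.0]
wrist_force: [0.5, 0.3, -0.4]
width: 0.499
grip_force: 0.0
```

Call:
play_rows(
  commands=[
    [0, 0, -1, 0, 0, 0],
    [0, 0, -2, 0, 0, 0],
    [0, 0, -3, 0, 0, 0],
    [0, 0, -3, 0, 0, 0],
    [0, 0, -1, 0, 0, 0],
  ],
)

```text
time: 6.83
tool_pos: [0.3287, 0.305, 0.2588]
tcp_rot: [2.225, 2.217, 0.012]
wrist_force: [0.4, -1.1, 1.2]
width: 0.498
grip_force: 0.0
```

```bash
python3 - <<'E'
from h import *
s=sensors.read_state(); print(s['tool_pos'],s['tcp_rot'],s['width'],s['wrist_force'])
save('side','s2',(150,90,350,240),3); 
p,r=plan([(.459,-.053,.22,94.7)])
plan([(.459,-.053,.20,94.7),(.459,-.053,.073,94.7,3)],p,r)
E
```

```text
[0.32871637 0.30499585 0.25875765] [2.22534096 2.21656384 0.01197781] 0.4980681242970662 [ 0.39208031 -1.11407     1.19869387]
-> (0.459, -0.053, 0.22)
[[-2.4,0.9,0.3,0,0,-0.11],[-2.5,0.6,0.3,0,0,-0.11],[-2.5,0.3,0.2,0,0,-0.11],[-2.5,0.1,0.3,0,0,-0.11],[-2.5,-0.2,0.2,0,0,-0.11]]
[[-2.5,-0.5,0.3,0,0,-0.11],[-2.4,-0.8,0.2,0,0,-0.11],[-2.3,-1,0.3,0,0,-0.11],[-2.2,-1.3,0.2,0,0,-0.11],[-2,-1.5,0.3,0,0,-0.11]]
[[-1.9,-1.8,0.2,0,0,-0.11],[-1.7,-1.9,0.3,0,0,-0.11],[-1.4,-2.1,0.2,0,0,-0.11],[-1.2,-2.3,0.3,0,0,-0.11],[-1,-2.4,0.2,0.01,0.01,-0.12]]
-> (0.459, -0.053, 0.2)
[[0,0.1,2,0,0,0]]
-> (0.459, -0.053, 0.073)
[[0,0,2.5,0,0,0],[0,0,2.6,0,0,0],[0,0,2.5,0,0,0],[0,0,2.6,0,0,0],[0,0,2.5,0,0,0]]
```

View pics/s2.png

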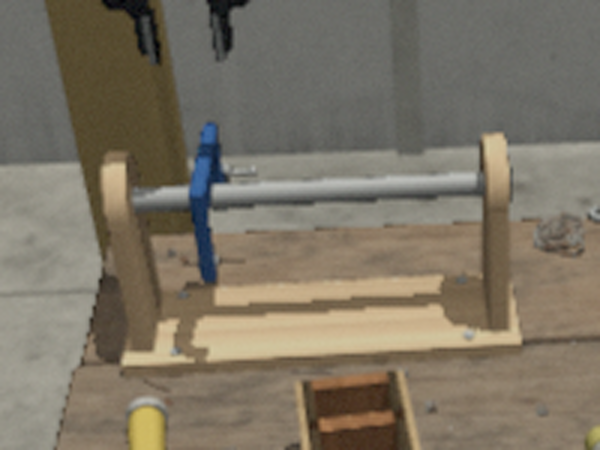

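Clamp 1 hangs well on the pipe at (205, 190). On to clamp 2.

Call:
play_rows(
  commands=[
    [-2.4, 0.9, 0.3, 0, 0, -0.11],
    [-2.5, 0.6, 0.3, 0, 0, -0.11],
    [-2.5, 0.3, 0.2, 0, 0, -0.11],
    [-2.5, 0.1, 0.3, 0, 0, -0.11],
    [-2.5, -0.2, 0.2, 0, 0, -0.11],
  ],
)

```text
time: 7.3
tool_pos: [0.3698, 0.1832, 0.2389]
tcp_rot: [-1.531, -2.742, 0.002]
wrist_force: [0.4, -0.5, 0.0]
width: 0.502
grip_force: 0.0
```

Call:
play_rows(
  commands=[
    [-2.5, -0.5, 0.3, 0, 0, -0.11],
    [-2.4, -0.8, 0.2, 0, 0, -0.11],
    [-2.3, -1, 0.3, 0, 0, -0.11],
    [-2.2, -1.3, 0.2, 0, 0, -0.11],
    [-2, -1.5, 0.3, 0, 0, -0.11],
  ],
)

```text
time: 7.72
tool_pos: [0.4127, 0.0642, 0.2261]
tcp_rot: [-0.73, -3.054, 0.001]
wrist_force: [-0.1, 0.2, -0.4]
width: 0.501
grip_force: 0.0
```

Call:
play_rows(
  commands=[
    [-1.9, -1.8, 0.2, 0, 0, -0.11],
    [-1.7, -1.9, 0.3, 0, 0, -0.11],
    [-1.4, -2.1, 0.2, 0, 0, -0.11],
    [-1.2, -2.3, 0.3, 0, 0, -0.11],
    [-1, -2.4, 0.2, 0.01, 0.01, -0.12],
  ],
)

```text
time: 8.13
tool_pos: [0.4558, -0.057, 0.2138]
tcp_rot: [0.141, -3.126, 0.015]
wrist_force: [0.3, 0.2, 0.0]
width: 0.498
grip_force: 0.0
```

Call:
play_rows(
  commands=[
    [0, 0, 2, 0, 0, 0],
    [0, 0, 2.5, 0, 0, 0],
    [0, 0, 2, 0, 0, 0],
    [0, 0, 0, 0, 0, 0],
    [0, 0, 0, 0, 0, 0],
  ],
)

```text
time: 8.55
tool_pos: [0.4543, -0.0561, 0.1484]
tcp_rot: [0.133, -3.124, 0.014]
wrist_force: [-0.4, -0.3, -0.2]
width: 0.501
grip_force: 0.0
```

```bash
python3 - <<'E'
from h import *
s=sensors.read_state(); print(s['tool_pos'],s['tcp_rot'],s['width'],s['q'].round(2))
save('wrist','w3',None,1); im=cv2.imread('pics/full_w3.png'); h=cv2.cvtColor(im,cv2.COLOR_BGR2HSV)
m=cv2.inRange(h,(100,150,40),(125,255,255)); n,l,st,c=cv2.connectedComponentsWithStats(m)
i=optics.camera_info('wrist')
for a,b in zip(st,c):
    if a[4]>800: print(a,b,pix2w(i,b,.096).round(4))
plan([(.459,-.053,.073,94.7)])
E
```

```text
[ 0.45426808 -0.05608726  0.14836674] [ 0.13294228 -3.12387425  0.01374099] 0.5007891102027772 [-0.17 -0.07  2.13 -0.01  1.1  -1.82]
[     0      0    640    480 307200] [319.5 239.5] [ 0.4439 -0.0546  0.096 ]
-> (0.459, -0.053, 0.073)
[[-0.1,0.1,2.6,0,0,0],[-0.2,0.1,2.5,0,-0.01,0],[-0.1,0.2,2.6,-0.01,0,0]]
```

Call:
play_rows(
  commands=[
    [-0.1, 0.1, 2.6, -0.01, 0, 0],
    [-0.2, 0.1, 2.3, 0, -0.01, 0],
    [-0.1, 0.2, 1.5, 0, 0, 0],
    [0, 0, 0.9, 0, 0, 0],
    [0, 0, 0, 0, 0, 0],
  ],
)

```text
time: 9.02
tool_pos: [0.4587, -0.052, 0.0766]
tcp_rot: [0.134, -3.137, -0.001]
wrist_force: [-0.6, -0.7, -0.5]
width: 0.499
grip_force: 0.0
```

Call:
play_rows(
  commands=[
    [0, 0, 0, 0, 0, 0],
    [0, 0, 0, 0, 0, 0],
    [0, 0, 0, 0, 0, 0],
    [0, 0, 0, 0, 0, 0],
    [0, 0, 0, 0, 0, 0],
  ],
  grip=1,
)

```text
time: 9.43
tool_pos: [0.4609, -0.0527, 0.0792]
tcp_rot: [-0.134, 3.136, -0.001]
wrist_force: [-0.4, 0.7, -0.1]
width: 0.125
grip_force: 63.5
```

Call:
play_rows(
  commands=[
    [0, 0, -1, 0, 0, 0],
    [0, 0, -2, 0, 0, 0],
    [0, 0, -3, 0, 0, 0],
    [0, 0, -3, 0, 0, 0],
    [0, 0, -3, 0, 0, 0],
  ],
)

```text
time: 9.85
tool_pos: [0.4582, -0.0521, 0.1982]
tcp_rot: [0.133, -3.136, -0.002]
wrist_force: [0.6, 0.0, -3.8]
width: 0.113
grip_force: 83.3
```

Call:
play_rows(
  commands=[
    [0, 0, -3, 0, 0, 0],
    [0, 0, -2, 0, 0, 0],
    [0, 0, -1, 0, 0, 0],
    [0, 0, -0.5, 0, 0, 0],
    [0, 0, 0, 0, 0, 0],
  ],
)

```text
time: 10.27
tool_pos: [0.4594, -0.0524, 0.2627]
tcp_rot: [-0.134, 3.139, 0.001]
wrist_force: [0.1, 0.1, -4.0]
width: 0.115
grip_force: 83.5
```

```bash
python3 - <<'E'
from h import *
s=sensors.read_state(); print(s['tool_pos'],s['tcp_rot'],s['width'],s['wrist_force'])
plan([(.411,.303,.26,0)])
E
```

```text
[ 0.45936797 -0.05237097  0.26270762] [-1.33589009e-01  3.13864211e+00  7.98331097e-04] 0.11459934770323477 [ 0.11762462  0.10110765 -3.97627229]
-> (0.411, 0.303, 0.26)
[[0.1,2.4,0,0,0,0.11],[0.4,2.4,0,0,0,0.11],[0.6,2.3,0,0,0,0.11],[0.9,2.2,0,0,0,0.11],[1.1,2.1,0,0,0,0.11]]
[[1.4,2,0,0,0,0.11],[1.6,1.8,0,0,0,0.11],[1.7,1.6,0,0,0,0.11],[1.9,1.4,0,0,0,0.11],[2.1,1.2,0,0,0,0.11]]
[[2.2,1,0.1,0,0,0.11],[2.3,0.7,0,0,0,0.11],[2.3,0.5,0.1,0,0,0.11],[2.4,0.2,0,0,0,0.11],[2.4,0,0.1,0,0,0.12]]
```

Call:
play_rows(
  commands=[
    [0.1, 2.4, 0, 0, 0, 0.11],
    [0.4, 2.4, 0, 0, 0, 0.11],
    [0.6, 2.3, 0, 0, 0, 0.11],
    [0.9, 2.2, 0, 0, 0, 0.11],
    [1.1, 2.1, 0, 0, 0, 0.11],
  ],
)

```text
time: 10.68
tool_pos: [0.4418, 0.067, 0.2595]
tcp_rot: [-0.731, -3.05, 0.002]
wrist_force: [0.9, -0.1, -3.2]
width: 0.117
grip_force: 83.4
```

Call:
play_rows(
  commands=[
    [1.4, 2, 0, 0, 0, 0.11],
    [1.6, 1.8, 0, 0, 0, 0.11],
    [1.7, 1.6, 0, 0, 0, 0.11],
    [1.9, 1.4, 0, 0, 0, 0.11],
    [2.1, 1.2, 0, 0, 0, 0.11],
  ],
)

```text
time: 11.1
tool_pos: [0.4248, 0.1851, 0.2596]
tcp_rot: [-1.532, -2.738, 0.006]
wrist_force: [0.4, 0.1, -3.7]
width: 0.115
grip_force: 83.4
```

Call:
play_rows(
  commands=[
    [2.2, 1, 0, 0, 0, 0.11],
    [2.3, 0.7, 0, 0, 0, 0.11],
    [2.3, 0.5, 0, 0, 0, 0.11],
    [2.4, 0.2, 0, 0, 0, 0.11],
    [2.4, 0, 0, 0, 0, 0.12],
  ],
)

```text
time: 11.52
tool_pos: [0.409, 0.3036, 0.2595]
tcp_rot: [-2.231, -2.21, 0.008]
wrist_force: [0.7, -0.3, -3.3]
width: 0.116
grip_force: 83.5
```

Call:
play_rows(
  commands=[
    [0, 0, 1.5, 0, 0, 0],
    [0, 0, 2.5, 0, 0, 0],
    [0, 0, 2.5, 0, 0, 0],
    [0, 0, 2, 0, 0, 0],
    [0, 0, 1, 0, 0, 0],
  ],
)

```text
time: 11.93
tool_pos: [0.4072, 0.3012, 0.1615]
tcp_rot: [-2.224, -2.215, 0.016]
wrist_force: [-0.5, 0.4, -3.1]
width: 0.112
grip_force: 83.3
```

Call:
play_rows(
  commands=[
    [0, 0, 0.2, 0, 0, 0],
    [0, 0, 0.2, 0, 0, 0],
    [0, 0, 0, 0, 0, 0],
    [0, 0, 0, 0, 0, 0],
  ],
)

```text
time: 12.27
tool_pos: [0.4117, 0.3039, 0.1648]
tcp_rot: [-2.226, -2.216, -0.003]
wrist_force: [0.7, -0.2, -3.6]
width: 0.113
grip_force: 83.4
```

Call:
play_rows(
  commands=[
    [0, 0, 0.3, 0, 0, 0],
    [0, 0, 0.2, 0, 0, 0],
    [0, 0, 0, 0, 0, 0],
    [0, 0, 0, 0, 0, 0],
  ],
)

```text
time: 12.6
tool_pos: [0.4113, 0.3038, 0.1592]
tcp_rot: [-2.226, -2.217, -0.003]
wrist_force: [1.0, -0.1, -1.9]
width: 0.114
grip_force: 83.7
```

Call:
play_rows(
  commands=[
    [0, 0, 0.1, 0, 0, 0],
    [0, 0, 0, 0, 0, 0],
    [0, 0, 0, 0, 0, 0],
  ],
)

```text
time: 12.85
tool_pos: [0.4115, 0.3038, 0.1591]
tcp_rot: [-2.226, -2.217, -0.003]
wrist_force: [-1.5, -0.8, 5.6]
width: 0.111
grip_force: 84.7
```

Seated on the pipe. Release, rise and go to clamp 3.

Call:
play_rows(
  commands=[
    [0, 0, 0, 0, 0, 0],
    [0, 0, 0, 0, 0, 0],
    [0, 0, 0, 0, 0, 0],
    [0, 0, 0, 0, 0, 0],
  ],
  grip=0.5,
)

```text
time: 13.18
tool_pos: [0.4107, 0.3034, 0.1573]
tcp_rot: [-2.225, -2.216, 0.0]
wrist_force: [0.5, 0.3, 0.1]
width: 0.502
grip_force: 0.0
```

Call:
play_rows(
  commands=[
    [0, 0, -1, 0, 0, 0],
    [0, 0, -2, 0, 0, 0],
    [0, 0, -3, 0, 0, 0],
    [0, 0, -3, 0, 0, 0],
    [0, 0, -1, 0, 0, 0],
  ],
)

```text
time: 13.6
tool_pos: [0.4129, 0.3047, 0.2632]
tcp_rot: [2.225, 2.217, 0.012]
wrist_force: [0.7, 0.8, 1.2]
width: 0.499
grip_force: 0.0
```

```bash
python3 - <<'E'
from h import *
p,r=plan([(.466,-.128,.22,94.7)])
plan([(.466,-.128,.075,94.7,3)],p,r)
E
```

```text
-> (0.466, -0.128, 0.22)
[[-2.9,0.4,0.3,0,0,-0.11],[-2.9,0,0.3,0,0,-0.11],[-2.9,-0.3,0.3,0,0,-0.11],[-2.8,-0.6,0.3,0,0,-0.11],[-2.8,-0.9,0.3,0,0,-0.11]]
[[-2.7,-1.2,0.3,0,0,-0.11],[-2.5,-1.5,0.3,0,0,-0.11],[-2.3,-1.7,0.3,0,0,-0.11],[-2.1,-2,0.2,0,0,-0.11],[-1.9,-2.2,0.3,0,0,-0.11]]
[[-1.6,-2.4,0.2,0,0,-0.11],[-1.4,-2.6,0.3,0,0,-0.11],[-1.1,-2.7,0.2,0,0,-0.11],[-0.8,-2.8,0.3,0,0,-0.11],[-0.4,-2.8,0.2,0,0.01,-0.12]]
-> (0.466, -0.128, 0.075)
[[0,0,2.9,0,0,0],[0,0,2.9,0,0,0],[0,0,2.9,0,0,0],[0,-0.1,2.9,0,0,0],[-0.1,0,2.9,0,0,0]]
```

Call:
play_rows(
  commands=[
    [-2.9, 0.4, 0.3, 0, 0, -0.11],
    [-2.9, 0, 0.3, 0, 0, -0.11],
    [-2.9, -0.3, 0.3, 0, 0, -0.11],
    [-2.8, -0.6, 0.3, 0, 0, -0.11],
    [-2.8, -0.9, 0.3, 0, 0, -0.11],
  ],
)

```text
time: 14.02
tool_pos: [0.4277, 0.1578, 0.2424]
tcp_rot: [-1.531, -2.742, -0.001]
wrist_force: [0.6, -0.7, -0.4]
width: 0.503
grip_force: 0.0
```

Call:
play_rows(
  commands=[
    [-2.7, -1.2, 0.3, 0, 0, -0.11],
    [-2.5, -1.5, 0.3, 0, 0, -0.11],
    [-2.3, -1.7, 0.3, 0, 0, -0.11],
    [-2.1, -2, 0.2, 0, 0, -0.11],
    [-1.9, -2.2, 0.3, 0, 0, -0.11],
  ],
)

```text
time: 14.43
tool_pos: [0.4457, 0.0133, 0.2284]
tcp_rot: [-0.73, -3.055, -0.001]
wrist_force: [1.2, -0.6, -0.1]
width: 0.496
grip_force: 0.0
```

Call:
play_rows(
  commands=[
    [-1.6, -2.4, 0.2, 0, 0, -0.11],
    [-1.4, -2.6, 0.3, 0, 0, -0.11],
    [-1.1, -2.7, 0.2, 0, 0, -0.11],
    [-0.8, -2.8, 0.3, 0, 0, -0.11],
    [-0.4, -2.8, 0.2, 0, 0, -0.12],
  ],
)

```text
time: 14.85
tool_pos: [0.4634, -0.1307, 0.216]
tcp_rot: [0.142, -3.138, -0.001]
wrist_force: [-0.8, 0.5, 0.1]
width: 0.495
grip_force: 0.0
```

Call:
play_rows(
  commands=[
    [0, 0, 2, 0, 0, 0],
    [0, 0, 2.5, 0, 0, 0],
    [0, 0, 2, 0, 0, 0],
    [0, 0, 0, 0, 0, 0],
    [0, 0, 0, 0, 0, 0],
  ],
)

```text
time: 15.27
tool_pos: [0.4623, -0.1288, 0.1501]
tcp_rot: [0.133, -3.135, -0.003]
wrist_force: [0.5, -0.6, 0.6]
width: 0.497
grip_force: 0.0
```

```bash
python3 - <<'E'
from h import *
s=sensors.read_state(); print(s['tool_pos'],s['tcp_rot'])
save('wrist','w4',None,1); i=optics.camera_info('wrist'); print(w2pix(i,[.466,-.129,.096]),w2pix(i,[.466,-.119,.096]))
plan([(.466,-.128,.074,94.7)])
E
```

```text
[ 0.46233811 -0.12882529  0.15010418] [ 1.33303635e-01 -3.13499945e+00 -2.84896804e-03]
[313.12529133 263.32194781] [332.04245496 264.83996356]
-> (0.466, -0.128, 0.074)
[[-0.1,0,2.6,0,0,0],[-0.1,0,2.6,0,0,0],[-0.1,0.1,2.6,0,0,0]]
```

View pics/w4.png

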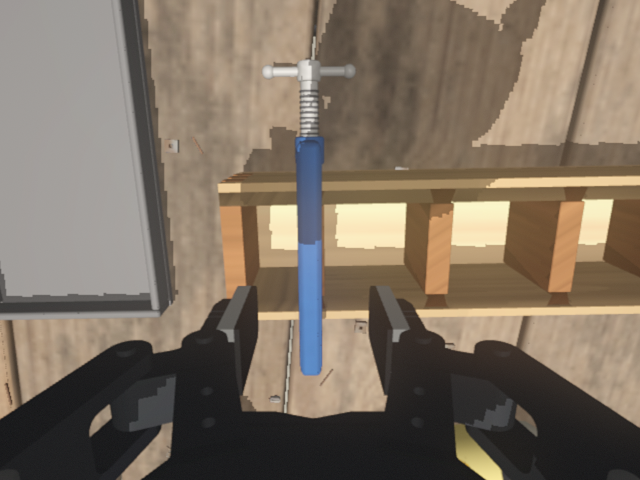

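The clamp 3 bar is at column 310 and the finger midpoint at 313, so it is aligned. Descending to grip it.

Call:
play_rows(
  commands=[
    [-0.1, -0.1, 2.6, 0, 0, 0],
    [-0.1, 0, 2.4, 0, 0, 0],
    [0, 0, 1.6, 0, 0, 0],
    [0, 0, 0.9, 0, 0, 0],
    [0, 0, 0.3, 0, 0, 0],
  ],
)

```text
time: 15.73
tool_pos: [0.4657, -0.1297, 0.0731]
tcp_rot: [0.134, -3.138, -0.001]
wrist_force: [0.8, -0.7, 0.2]
width: 0.502
grip_force: 0.0
```

Call:
play_rows(
  commands=[
    [0, 0, 0, 0, 0, 0],
    [0, 0, 0, 0, 0, 0],
    [0, 0, 0, 0, 0, 0],
    [0, 0, 0, 0, 0, 0],
    [0, 0, 0, 0, 0, 0],
  ],
  grip=1,
)

```text
time: 16.15
tool_pos: [0.4671, -0.1303, 0.0751]
tcp_rot: [-0.134, 3.136, -0.001]
wrist_force: [0.3, 1.2, 7.3]
width: 0.121
grip_force: 79.2
```

Call:
play_rows(
  commands=[
    [0, 0, -1, 0, 0, 0],
    [0, 0, -2, 0, 0, 0],
    [0, 0, -3, 0, 0, 0],
    [0, 0, -3, 0, 0, 0],
    [0, 0, -3, 0, 0, 0],
  ],
)

```text
time: 16.57
tool_pos: [0.4644, -0.1297, 0.1939]
tcp_rot: [0.133, -3.136, -0.002]
wrist_force: [0.9, -0.5, -3.1]
width: 0.119
grip_force: 78.2
```

Call:
play_rows(
  commands=[
    [0, 0, -3, 0, 0, 0],
    [0, 0, -2, 0, 0, 0],
    [0, 0, -1, 0, 0, 0],
    [0, 0, -0.5, 0, 0, 0],
    [0, 0, 0, 0, 0, 0],
  ],
)

```text
time: 16.98
tool_pos: [0.4657, -0.1301, 0.2586]
tcp_rot: [-0.134, 3.139, 0.001]
wrist_force: [0.2, 0.4, -3.7]
width: 0.123
grip_force: 78.4
```

```bash
python3 - <<'E'
from h import *
s=sensors.read_state(); print(s['tool_pos'],s['tcp_rot'],s['width'],s['wrist_force'])
plan([(.494,.305,.26,0)])
E
```

```text
[ 0.4656733  -0.13006216  0.25861946] [-1.33595564e-01  3.13870371e+00  5.04048051e-04] 0.12261559702134002 [ 0.22865688  0.41852654 -3.71360501]
-> (0.494, 0.305, 0.26)
[[-0.4,2.9,0,0,0,0.11],[-0.1,2.9,0,0,0,0.11],[0.2,2.9,0,0,0,0.11],[0.5,2.9,0,0,0,0.11],[0.8,2.8,0,0,0,0.11]]
[[1.1,2.7,0,0,0,0.11],[1.4,2.5,0,0,0,0.11],[1.7,2.4,0,0,0,0.11],[1.9,2.2,0,0,0,0.11],[2.2,1.9,0,0,0,0.11]]
[[2.4,1.7,0,0,0,0.11],[2.5,1.4,0,0,0,0.11],[2.7,1.1,0,0,0,0.11],[2.8,0.8,-0.1,0,0,0.11],[2.8,0.5,0,0,0,0.12]]
```

Call:
play_rows(
  commands=[
    [-0.4, 2.9, 0, 0, 0, 0.11],
    [-0.1, 2.9, 0, 0, 0, 0.11],
    [0.2, 2.9, 0, 0, 0, 0.11],
    [0.5, 2.9, 0, 0, 0, 0.11],
    [0.8, 2.8, 0, 0, 0, 0.11],
  ],
)

```text
time: 17.4
tool_pos: [0.4735, 0.0168, 0.2554]
tcp_rot: [-0.732, -3.05, 0.001]
wrist_force: [-0.1, -0.6, -3.5]
width: 0.119
grip_force: 78.8
```

Call:
play_rows(
  commands=[
    [1.1, 2.7, 0, 0, 0, 0.11],
    [1.4, 2.5, 0, 0, 0, 0.11],
    [1.7, 2.4, 0, 0, 0, 0.11],
    [1.9, 2.2, 0, 0, 0, 0.11],
    [2.2, 1.9, 0, 0, 0, 0.11],
  ],
)

```text
time: 17.82
tool_pos: [0.4835, 0.1616, 0.2554]
tcp_rot: [-1.532, -2.738, 0.005]
wrist_force: [0.4, -0.1, -3.4]
width: 0.119
grip_force: 78.8
```

Call:
play_rows(
  commands=[
    [2.4, 1.7, 0, 0, 0, 0.11],
    [2.5, 1.4, 0, 0, 0, 0.11],
    [2.7, 1.1, 0, 0, 0, 0.11],
    [2.8, 0.8, 0, 0, 0, 0.11],
    [2.8, 0.5, 0, 0, 0, 0.12],
  ],
)

```text
time: 18.23
tool_pos: [0.4919, 0.3058, 0.2551]
tcp_rot: [-2.23, -2.209, 0.008]
wrist_force: [0.2, -0.8, -4.2]
width: 0.119
grip_force: 78.8
```

Call:
play_rows(
  commands=[
    [0, 0, 1.5, 0, 0, 0],
    [0, 0, 2.5, 0, 0, 0],
    [0, 0, 2.5, 0, 0, 0],
    [0, 0, 2, 0, 0, 0],
    [0, 0, 1, 0, 0, 0],
  ],
)

```text
time: 18.65
tool_pos: [0.4896, 0.3032, 0.1569]
tcp_rot: [-2.223, -2.215, 0.016]
wrist_force: [-0.5, 0.1, -4.4]
width: 0.122
grip_force: 78.6
```

Call:
play_rows(
  commands=[
    [0, 0, 0.2, 0, 0, 0],
    [0, 0, 0.2, 0, 0, 0],
    [0, 0, 0, 0, 0, 0],
    [0, 0, 0, 0, 0, 0],
  ],
)

```text
time: 18.98
tool_pos: [0.4944, 0.3056, 0.1608]
tcp_rot: [-2.226, -2.217, -0.004]
wrist_force: [0.2, -1.7, -3.9]
width: 0.125
grip_force: 78.7
```

Call:
play_rows(
  commands=[
    [0, 0, 0.2, 0, 0, 0],
    [0, 0, 0, 0, 0, 0],
    [0, 0, 0, 0, 0, 0],
  ],
)

```text
time: 19.23
tool_pos: [0.4938, 0.3053, 0.1582]
tcp_rot: [-2.226, -2.216, -0.002]
wrist_force: [-0.2, -0.0, -2.6]
width: 0.12
grip_force: 78.7
```

Call:
play_rows(
  commands=[
    [0, 0, 0.2, 0, 0, 0],
    [0, 0, 0.1, 0, 0, 0],
    [0, 0, 0, 0, 0, 0],
    [0, 0, 0, 0, 0, 0],
  ],
)

```text
time: 19.57
tool_pos: [0.4937, 0.3053, 0.1551]
tcp_rot: [-2.225, -2.217, -0.001]
wrist_force: [-1.0, -1.5, 0.1]
width: 0.123
grip_force: 79.4
```

Call:
play_rows(
  commands=[
    [0, 0, 0.1, 0, 0, 0],
    [0, 0, 0, 0, 0, 0],
    [0, 0, 0, 0, 0, 0],
  ],
)

```text
time: 19.82
tool_pos: [0.4938, 0.3053, 0.155]
tcp_rot: [-2.226, -2.217, -0.001]
wrist_force: [-2.6, -2.3, 5.8]
width: 0.123
grip_force: 80.2
```

Call:
play_rows(
  commands=[
    [0, 0, 0, 0, 0, 0],
    [0, 0, 0, 0, 0, 0],
    [0, 0, 0, 0, 0, 0],
    [0, 0, 0, 0, 0, 0],
  ],
  grip=0.5,
)

```text
time: 20.15
tool_pos: [0.4935, 0.3052, 0.1533]
tcp_rot: [-2.225, -2.216, -0.0]
wrist_force: [-0.4, -0.6, 0.2]
width: 0.501
grip_force: 0.0
```

Call:
play_rows(
  commands=[
    [0, 0, -1, 0, 0, 0],
    [0, 0, -2, 0, 0, 0],
    [0, 0, -3, 0, 0, 0],
    [0, 0, -3, 0, 0, 0],
    [0, 0, -1, 0, 0, 0],
  ],
  grip=0.65,
)

```text
time: 20.57
tool_pos: [0.4958, 0.3064, 0.2595]
tcp_rot: [2.225, 2.216, 0.012]
wrist_force: [0.9, 0.7, 0.4]
width: 0.351
grip_force: 0.0
```

```bash
python3 - <<'E'
from h import *
save('top','t1',(258,238,418,348),5)
save('side','s3',(130,90,330,240),2)
a=cv2.imread('pics/t1.png');b=cv2.imread('pics/s3.png'); 
c=np.zeros((600,800,3),np.uint8); a=cv2.resize(a,None,fx=.75,fy=.75); cv2.imwrite('pics/t1.png',a) if 0 else None
cv2.imwrite('pics/s3.png',b)
E
```

```text
(no output)
```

View pics/t1.png

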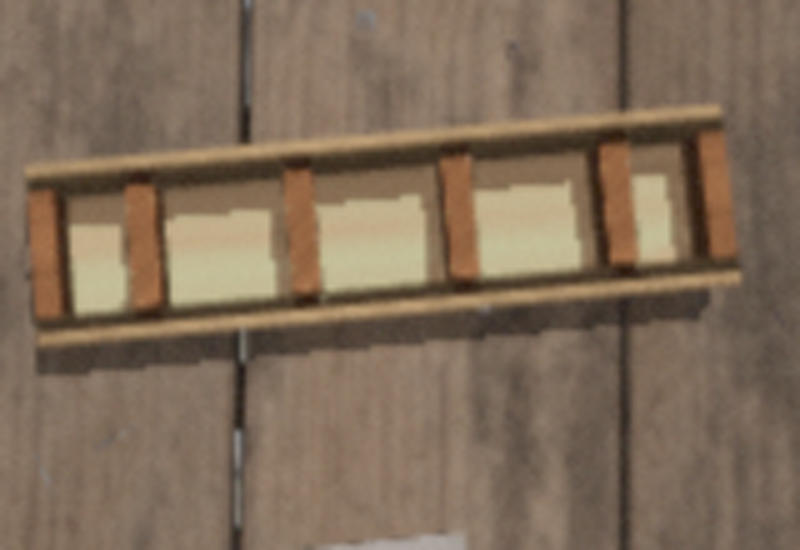

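The top view shows all four dividers at crop positions (143,245), (302,230), (459,217) and (617,205), with the insert unmoved.

```bash
python3 - <<'E'
from h import *
i=optics.camera_info('top')
for u,v in((143,245),(302,230),(459,217),(617,205)): print(pix2w(i,(258+u/5,238+v/5),.068).round(4))
plan([(.466,-.129,.20,95)])
E
```

```text
[0.4425 0.0951 0.068 ]
[0.4506 0.0204 0.068 ]
[ 0.4578 -0.0535  0.068 ]
[ 0.4646 -0.1281  0.068 ]
-> (0.466, -0.129, 0.2)
[[-2.9,-0.2,0.4,0,0,-0.11],[-2.9,-0.5,0.4,0,0,-0.11],[-2.8,-0.8,0.4,0,0,-0.11],[-2.7,-1.1,0.4,0,0,-0.11],[-2.5,-1.4,0.4,0,0,-0.11]]
[[-2.4,-1.7,0.4,0,0,-0.11],[-2.2,-1.9,0.4,0,0,-0.11],[-1.9,-2.2,0.3,0,0,-0.11],[-1.7,-2.4,0.4,0,0,-0.11],[-1.4,-2.5,0.3,0,0,-0.11]]
[[-1.2,-2.7,0.4,0,0,-0.11],[-0.9,-2.8,0.3,0,0,-0.11],[-0.5,-2.8,0.4,0,0,-0.11],[-0.2,-2.9,0.3,0,0,-0.12],[0.1,-2.9,0.4,0,0.01,-0.11]]
```

View pics/s3.png

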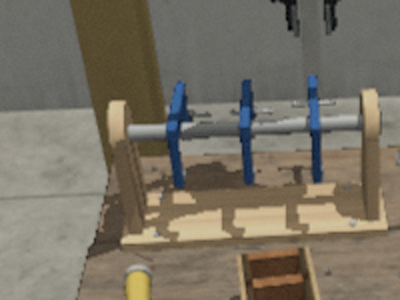

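All three clamps hang on the pipe, at columns 177, 247 and 315. Now divider 4.

Call:
play_rows(
  commands=[
    [-2.9, -0.2, 0.4, 0, 0, -0.11],
    [-2.9, -0.5, 0.4, 0, 0, -0.11],
    [-2.8, -0.8, 0.4, 0, 0, -0.11],
    [-2.7, -1.1, 0.4, 0, 0, -0.11],
    [-2.5, -1.4, 0.4, 0, 0, -0.11],
  ],
)

```text
time: 21.08
tool_pos: [0.4822, 0.1585, 0.2308]
tcp_rot: [-1.531, -2.74, 0.004]
wrist_force: [-0.1, -0.7, -0.0]
width: 0.352
grip_force: 0.0
```

Call:
play_rows(
  commands=[
    [-2.4, -1.7, 0.4, 0, 0, -0.11],
    [-2.2, -1.9, 0.4, 0, 0, -0.11],
    [-1.9, -2.2, 0.3, 0, 0, -0.11],
    [-1.7, -2.4, 0.4, 0, 0, -0.11],
    [-1.4, -2.5, 0.3, 0, 0, -0.11],
  ],
)

```text
time: 21.5
tool_pos: [0.471, 0.0135, 0.2128]
tcp_rot: [-0.729, -3.051, 0.001]
wrist_force: [-0.8, -1.0, 0.0]
width: 0.352
grip_force: 0.0
```

Call:
play_rows(
  commands=[
    [-1.2, -2.7, 0.4, 0, 0, -0.11],
    [-0.9, -2.8, 0.3, 0, 0, -0.11],
    [-0.5, -2.8, 0.4, 0, 0, -0.11],
    [-0.2, -2.9, 0.3, 0, 0, -0.12],
    [0.1, -2.9, 0.4, 0, 0, -0.11],
  ],
)

```text
time: 21.92
tool_pos: [0.4618, -0.1313, 0.1951]
tcp_rot: [0.143, -3.135, -0.003]
wrist_force: [0.3, -0.9, 0.6]
width: 0.351
grip_force: 0.0
```

Call:
play_rows(
  commands=[
    [0, 0, 1.5, 0, 0, 0],
    [0, 0, 2.5, 0, 0, 0],
    [0, 0, 2, 0, 0, 0],
    [0, 0, 0, 0, 0, 0],
    [0, 0, 0, 0, 0, 0],
  ],
)

```text
time: 22.33
tool_pos: [0.461, -0.1296, 0.1346]
tcp_rot: [0.133, -3.133, -0.004]
wrist_force: [-0.1, -1.0, 0.5]
width: 0.349
grip_force: 0.0
```

```bash
python3 - <<'E'
from h import *
s=sensors.read_state(); print(s['tool_pos'],s['tcp_rot'],s['width'])
plan([(.466,-.129,.032,95)])
E
```

```text
[ 0.46101948 -0.12955027  0.13459882] [ 0.13321355 -3.13250293 -0.00437011] 0.34882057358821517
-> (0.466, -0.129, 0.032)
[[-0.2,0,3.4,0,0,0],[-0.2,0,3.4,0,0,0],[-0.2,0,3.5,0,-0.01,0]]
```

Call:
play_rows(
  commands=[
    [-0.2, 0, 2.5, 0, 0, 0],
    [-0.2, 0, 2.5, 0, 0, 0],
    [-0.1, 0, 2.5, 0, 0, 0],
    [0, 0, 1.7, 0, 0, 0],
    [0, 0, 0.8, 0, 0, 0],
  ],
)

```text
time: 22.75
tool_pos: [0.4674, -0.1292, 0.0358]
tcp_rot: [0.135, -3.136, -0.002]
wrist_force: [-0.1, 0.0, -0.4]
width: 0.35
grip_force: 0.0
```

Call:
play_rows(
  commands=[
    [0, 0, 0.3, 0, 0, 0],
    [0, 0, 0, 0, 0, 0],
    [0, 0, 0, 0, 0, 0],
  ],
)

```text
time: 23.0
tool_pos: [0.4697, -0.1301, 0.0356]
tcp_rot: [-0.134, 3.137, -0.0]
wrist_force: [0.1, -0.5, 0.3]
width: 0.348
grip_force: 0.0
```

Call:
play_rows(
  commands=[
    [0, 0, 0, 0, 0, 0],
    [0, 0, 0, 0, 0, 0],
    [0, 0, 0, 0, 0, 0],
    [0, 0, 0, 0, 0, 0],
    [0, 0, 0, 0, 0, 0],
  ],
  grip=1,
  force=50,
)

```text
time: 23.42
tool_pos: [0.4697, -0.1295, 0.0359]
tcp_rot: [-0.133, 3.137, 0.001]
wrist_force: [-0.3, 4.7, 6.8]
width: 0.151
grip_force: 49.9
```

Call:
play_rows(
  commands=[
    [0, 0, -0.3, 0, 0, 0],
    [0, 0, -0.3, 0, 0, 0],
    [0, 0, -0.5, 0, 0, 0],
    [0, 0, -0.5, 0, 0, 0],
    [0, 0, -0.5, 0, 0, 0],
  ],
)

```text
time: 23.83
tool_pos: [0.4682, -0.1296, 0.0556]
tcp_rot: [0.134, -3.138, -0.002]
wrist_force: [1.6, 3.6, -3.1]
width: 0.152
grip_force: 48.6
```

Call:
play_rows(
  commands=[
    [0, 0, -1, 0, 0, 0],
    [0, 0, -1.5, 0, 0, 0],
    [0, 0, -1.5, 0, 0, 0],
    [0, 0, -1.5, 0, 0, 0],
    [0, 0, -1.5, 0, 0, 0],
  ],
)

```text
time: 24.25
tool_pos: [0.4682, -0.1308, 0.1269]
tcp_rot: [0.134, -3.138, 0.002]
wrist_force: [1.4, 0.1, -0.7]
width: 0.158
grip_force: 49.1
```

Call:
play_rows(
  commands=[
    [0, 0, -2, 0, 0, 0],
    [0, 0, -2, 0, 0, 0],
    [0, 0, -1, 0, 0, 0],
    [0, 0, 0, 0, 0, 0],
  ],
)

```text
time: 24.58
tool_pos: [0.4704, -0.1313, 0.179]
tcp_rot: [-0.133, 3.134, -0.004]
wrist_force: [0.0, -0.7, -0.3]
width: 0.158
grip_force: 49.0
```

```bash
python3 - <<'E'
from h import *
s=sensors.read_state(); print(s['tool_pos'],s['width'],s['wrist_force'],s['grip_force'])
im=optics.read_camera('top'); cv2.imwrite('pics/full_t2.png',im[:,:,::-1])
o=cv2.imread('pics/full_t0.png'); n=cv2.imread('pics/full_t2.png')
d=cv2.absdiff(o,n).sum(2)[240:360,420:490]; print('tray diff',(d>60).sum())
plan([(.505,-.306,.16,4.5)])
E
```

```text
[ 0.47042434 -0.13128022  0.17901952] 0.15824592976449015 [ 0.0070595  -0.72657066 -0.25307664] 49.030357003211975
tray diff 3105
-> (0.505, -0.306, 0.16)
[[-0.1,-1.3,0.1,0,0,0.11],[-0.3,-1.2,0.1,0,0,0.11],[-0.4,-1.2,0.1,0,0,0.11],[-0.6,-1.2,0.1,0,0,0.11],[-0.7,-1.1,0.1,0,0,0.11]]
[[-0.8,-1,0.1,0,0,0.11],[-0.9,-0.9,0.1,0,0,0.11],[-1,-0.8,0.1,0,0,0.12],[-1.1,-0.7,0.2,0,0,0.11],[-1.1,-0.6,0.1,0,0,0.12]]
[[-1.2,-0.4,0.2,0,0,0.11],[-1.2,-0.3,0.1,0,0,0.12],[-1.3,-0.1,0.2,0,0,0.11],[-1.2,0,0.1,0,0,0.12]]
```

```bash
python3 - <<'E'
from h import *
n=cv2.imread('pics/full_t2.png')[225:370,390:530]; cv2.imwrite('pics/t2.png',cv2.resize(n,None,fx=4,fy=4,interpolation=cv2.INTER_CUBIC))
E
```

```text
(no output)
```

View pics/t2.png

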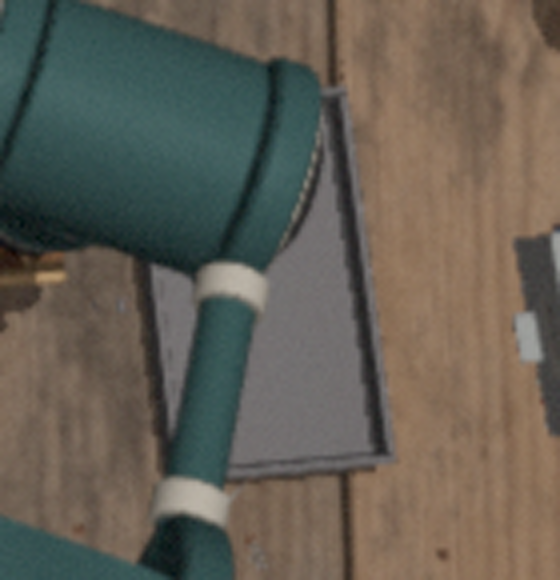

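The tray's right corners, (345, 90) and (395, 460) in the crop, are where they were. The picture difference was just the arm, so I place the divider as planned.

Call:
play_rows(
  commands=[
    [-0.1, -1.3, 0.1, 0, 0, 0.11],
    [-0.3, -1.2, 0.1, 0, 0, 0.11],
    [-0.4, -1.2, 0.1, 0, 0, 0.11],
    [-0.6, -1.2, 0.1, 0, 0, 0.11],
    [-0.7, -1.1, 0.1, 0, 0, 0.11],
  ],
)

```text
time: 25.05
tool_pos: [0.48, -0.1934, 0.1683]
tcp_rot: [-0.731, -3.051, -0.001]
wrist_force: [-0.1, 0.5, -1.5]
width: 0.156
grip_force: 49.1
```

Call:
play_rows(
  commands=[
    [-0.8, -1, 0.1, 0, 0, 0.11],
    [-0.9, -0.9, 0.1, 0, 0, 0.11],
    [-1, -0.8, 0.1, 0, 0, 0.12],
    [-1.1, -0.7, 0.2, 0, 0, 0.11],
    [-1.1, -0.6, 0.1, 0, 0, 0.12],
  ],
)

```text
time: 25.47
tool_pos: [0.4925, -0.256, 0.1619]
tcp_rot: [-1.56, -2.722, 0.001]
wrist_force: [-0.2, -1.0, -1.2]
width: 0.154
grip_force: 49.1
```

Call:
play_rows(
  commands=[
    [-1.2, -0.4, 0.2, 0, 0, 0.11],
    [-1.2, -0.3, 0.1, 0, 0, 0.12],
    [-1.3, -0.1, 0.2, 0, 0, 0.11],
    [-1.2, 0, 0.1, 0, 0, 0.12],
    [0, 0, 0, 0, 0, 0],
  ],
)

```text
time: 25.88
tool_pos: [0.503, -0.3061, 0.1559]
tcp_rot: [-2.138, -2.297, 0.002]
wrist_force: [0.2, 0.3, -0.5]
width: 0.155
grip_force: 49.1
```

Call:
play_rows(
  commands=[
    [0, 0, 2.5, 0, 0, 0],
    [0, 0, 3, 0, 0, 0],
    [0, 0, 2.5, 0, 0, 0],
    [0, 0, 2, 0, 0, 0],
    [0, 0, 1, 0, 0, 0],
  ],
)

```text
time: 26.3
tool_pos: [0.5007, -0.3023, 0.0437]
tcp_rot: [-2.126, -2.302, 0.002]
wrist_force: [-0.2, 0.7, -1.1]
width: 0.155
grip_force: 49.1
```

Call:
play_rows(
  commands=[
    [0, 0, 0.3, 0, 0, 0],
    [0, 0, 0, 0, 0, 0],
    [0, 0, 0, 0, 0, 0],
  ],
)

```text
time: 26.55
tool_pos: [0.5046, -0.3049, 0.046]
tcp_rot: [2.134, 2.305, 0.0]
wrist_force: [0.3, 0.3, -0.1]
width: 0.157
grip_force: 49.1
```

Call:
play_rows(
  commands=[
    [0, 0, 0.6, 0, 0, 0],
    [0, 0, 0.4, 0, 0, 0],
    [0, 0, 0.1, 0, 0, 0],
    [0, 0, 0, 0, 0, 0],
  ],
)

```text
time: 26.88
tool_pos: [0.5039, -0.3047, 0.0341]
tcp_rot: [-2.135, -2.304, 0.0]
wrist_force: [-0.9, -0.2, -1.1]
width: 0.159
grip_force: 49.1
```

Call:
play_rows(
  commands=[
    [0, 0, 0.2, 0, 0, 0],
    [0, 0, 0, 0, 0, 0],
    [0, 0, 0, 0, 0, 0],
  ],
)

```text
time: 27.13
tool_pos: [0.5044, -0.3048, 0.034]
tcp_rot: [-2.135, -2.304, -0.0]
wrist_force: [-4.1, 2.3, 9.2]
width: 0.155
grip_force: 50.3
```

Touched down. Release, rise and go to divider 3.

Call:
play_rows(
  commands=[
    [0, 0, -0.1, 0, 0, 0],
    [0, 0, 0, 0, 0, 0],
    [0, 0, 0, 0, 0, 0],
    [0, 0, 0, 0, 0, 0],
  ],
  grip=0.65,
)

```text
time: 27.47
tool_pos: [0.5039, -0.3047, 0.033]
tcp_rot: [-2.135, -2.304, 0.0]
wrist_force: [0.3, 0.0, -0.1]
width: 0.35
grip_force: 0.0
```

Call:
play_rows(
  commands=[
    [0, 0, -1, 0, 0, 0],
    [0, 0, -2, 0, 0, 0],
    [0, 0, -3.5, 0, 0, 0],
    [0, 0, -3.5, 0, 0, 0],
    [0, 0, -2, 0, 0, 0],
  ],
)

```text
time: 27.88
tool_pos: [0.5056, -0.3058, 0.1578]
tcp_rot: [2.133, 2.301, 0.001]
wrist_force: [0.9, -0.3, 0.1]
width: 0.344
grip_force: 0.0
```

```bash
python3 - <<'E'
from h import *
s=sensors.read_state(); print(s['tool_pos'],s['width'])
p,r=plan([(.459,-.0545,.15,95)])
plan([(.459,-.0545,.035,95)],p,r)
E
```

```text
[ 0.50559783 -0.30580463  0.15778401] 0.3443044156514628
-> (0.459, -0.0545, 0.15)
[[1.8,-0.2,0.1,0,0,-0.11],[1.8,0,0,0,0,-0.11],[1.8,0.2,0.1,0,0,-0.11],[1.8,0.4,0,0,0,-0.11],[1.7,0.6,0.1,0,0,-0.11]]
[[1.7,0.8,0,0,0,-0.11],[1.6,1,0.1,0,0,-0.12],[1.4,1.1,0,0,0,-0.11],[1.3,1.3,0.1,0,0,-0.12],[1.1,1.4,0,0,0,-0.11]]
[[1,1.6,0.1,0,0,-0.12],[0.8,1.6,0,0,0,-0.11],[0.6,1.7,0.1,0,0,-0.12],[0.3,1.8,0,0,0,-0.11]]
-> (0.459, -0.0545, 0.035)
[[0,0,2.9,0,0,0],[0,0,2.9,0,0,0],[0,0,2.9,0,0,0],[0.1,0.1,2.8,0,0,0]]
```

Call:
play_rows(
  commands=[
    [1.8, -0.2, 0, 0, 0, -0.11],
    [1.8, 0, 0, 0, 0, -0.11],
    [1.8, 0.2, 0, 0, 0, -0.11],
    [1.8, 0.4, 0, 0, 0, -0.11],
    [1.7, 0.6, 0, 0, 0, -0.11],
  ],
)

```text
time: 28.3
tool_pos: [0.4872, -0.2149, 0.1539]
tcp_rot: [-1.422, -2.801, -0.0]
wrist_force: [0.3, 0.4, 0.1]
width: 0.35
grip_force: 0.0
```

Call:
play_rows(
  commands=[
    [1.7, 0.8, 0, 0, 0, -0.11],
    [1.6, 1, 0, 0, 0, -0.12],
    [1.4, 1.1, 0, 0, 0, -0.11],
    [1.3, 1.3, 0, 0, 0, -0.12],
    [1.1, 1.4, 0, 0, 0, -0.11],
  ],
)

```text
time: 28.72
tool_pos: [0.4705, -0.1246, 0.1538]
tcp_rot: [-0.576, -3.088, -0.001]
wrist_force: [1.2, -0.1, 0.4]
width: 0.349
grip_force: 0.0
```

Call:
play_rows(
  commands=[
    [1, 1.6, 0, 0, 0, -0.12],
    [0.8, 1.6, 0, 0, 0, -0.11],
    [0.6, 1.7, 0, 0, 0, -0.12],
    [0.3, 1.8, 0, 0, 0, -0.11],
    [0, 0, 0, 0, 0, 0],
  ],
)

```text
time: 29.13
tool_pos: [0.4568, -0.0514, 0.1537]
tcp_rot: [0.142, -3.138, -0.003]
wrist_force: [-0.1, -0.8, -1.0]
width: 0.353
grip_force: 0.0
```

Call:
play_rows(
  commands=[
    [0, 0, 1.5, 0, 0, 0],
    [0, 0, 1.5, 0, 0, 0],
    [0, 0, 0, 0, 0, 0],
    [0, 0, 0, 0, 0, 0],
    [0, 0, 0, 0, 0, 0],
  ],
)

```text
time: 29.55
tool_pos: [0.4579, -0.0541, 0.124]
tcp_rot: [-0.132, 3.139, 0.0]
wrist_force: [1.8, -0.4, 0.7]
width: 0.351
grip_force: 0.0
```

```bash
python3 - <<'E'
from h import *
s=sensors.read_state(); print(s['tool_pos'],s['tcp_rot'],s['width'])
plan([(.459,-.0545,.035,95)])
E
```

```text
[ 0.45794592 -0.05412799  0.12398443] [-1.31689434e-01  3.13882677e+00  4.67265948e-04] 0.35065400477952763
-> (0.459, -0.0545, 0.035)
[[0,0,3,0,0,0],[-0.1,0,2.9,0,0,0],[0,0,3,0,0,0]]
```

Call:
play_rows(
  commands=[
    [0, 0.1, 2.5, 0, 0, 0],
    [0, 0, 2.5, 0, 0, 0],
    [0, 0, 2, 0, 0, 0],
    [0, 0, 1.2, 0, 0, 0],
    [0, 0, 0.5, 0, 0, 0],
  ],
)

```text
time: 29.97
tool_pos: [0.4566, -0.0528, 0.0352]
tcp_rot: [0.132, -3.136, -0.001]
wrist_force: [-0.5, 0.5, -1.1]
width: 0.351
grip_force: 0.0
```

Call:
play_rows(
  commands=[
    [0, 0, 0.3, 0, 0, 0],
    [0, 0, 0, 0, 0, 0],
    [0, 0, 0, 0, 0, 0],
  ],
)

```text
time: 30.22
tool_pos: [0.4586, -0.0529, 0.0344]
tcp_rot: [-0.133, 3.137, 0.0]
wrist_force: [0.3, -0.3, -0.5]
width: 0.348
grip_force: 0.0
```

Call:
play_rows(
  commands=[
    [0, 0, 0, 0, 0, 0],
    [0, 0, 0, 0, 0, 0],
    [0, 0, 0, 0, 0, 0],
    [0, 0, 0, 0, 0, 0],
    [0, 0, 0, 0, 0, 0],
  ],
  grip=1,
  force=50,
)

```text
time: 30.63
tool_pos: [0.4588, -0.0534, 0.0346]
tcp_rot: [-0.134, 3.137, -0.002]
wrist_force: [-1.1, -3.6, 6.4]
width: 0.155
grip_force: 49.5
```

Call:
play_rows(
  commands=[
    [0, 0, -0.3, 0, 0, 0],
    [0, 0, -0.3, 0, 0, 0],
    [0, 0, -0.5, 0, 0, 0],
    [0, 0, -0.5, 0, 0, 0],
    [0, 0, -0.5, 0, 0, 0],
  ],
)

```text
time: 31.05
tool_pos: [0.4576, -0.0531, 0.0542]
tcp_rot: [-0.133, 3.139, -0.0]
wrist_force: [2.2, -4.3, -4.2]
width: 0.158
grip_force: 48.8
```

Call:
play_rows(
  commands=[
    [0, 0, -1, 0, 0, 0],
    [0, 0, -1.5, 0, 0, 0],
    [0, 0, -1.5, 0, 0, 0],
    [0, 0, -1.5, 0, 0, 0],
    [0, 0, -1.5, 0, 0, 0],
  ],
)

```text
time: 31.47
tool_pos: [0.4567, -0.052, 0.1245]
tcp_rot: [0.133, -3.137, -0.003]
wrist_force: [0.1, -0.6, -1.1]
width: 0.154
grip_force: 49.5
```

Call:
play_rows(
  commands=[
    [0, 0, -2, 0, 0, 0],
    [0, 0, -2, 0, 0, 0],
    [0, 0, -1, 0, 0, 0],
    [0, 0, 0, 0, 0, 0],
  ],
)

```text
time: 31.8
tool_pos: [0.4592, -0.0526, 0.1768]
tcp_rot: [-0.133, 3.135, 0.0]
wrist_force: [0.3, 0.3, -0.8]
width: 0.155
grip_force: 49.5
```

```bash
cat >> h.py <<'E'
def traycheck():
    im=optics.read_camera('top')[:,:,::-1]; cv2.imwrite('pics/full_tc.png',im)
    ref=cv2.imread('pics/full_t2.png'); out={}
    for n,(x,y) in dict(nr=(488,340),fr=(476,248),fl=(424,250),nl=(432,344)).items():
        t=ref if n in('nr','fr') else cv2.imread('pics/full_t0.png')
        m=cv2.matchTemplate(im[y-26:y+26,x-26:x+26].copy(),t[y-9:y+9,x-9:x+9],cv2.TM_CCOEFF_NORMED)
        _,v,_,l=cv2.minMaxLoc(m); out[n]=(l[0]-17,l[1]-17,round(v,2))
    print('tray px shift',out)
E
python3 - <<'E'
from h import *
s=sensors.read_state(); print(s['tool_pos'],s['width'],s['wrist_force'],s['grip_force'])
traycheck()
plan([(.455,-.310,.16,4.5)])
E
```

```text
[ 0.4591506  -0.05258631  0.17682719] 0.1550802273447577 [ 0.3236501   0.33124619 -0.78878781] 49.49852228164673
tray px shift {'nr': (0, 0, 0.99), 'fr': (0, 0, 0.86), 'fl': (0, 0, 0.99), 'nl': (0, 0, 0.99)}
-> (0.455, -0.31, 0.16)
[[0.2,-1.8,0.1,0,0,0.11],[0,-1.8,0.1,0,0,0.11],[-0.2,-1.8,0.1,0,0,0.11],[-0.4,-1.8,0.1,0,0,0.11],[-0.6,-1.7,0.1,0,0,0.11]]
[[-0.8,-1.7,0.1,0,0,0.11],[-1,-1.6,0.1,0,0,0.11],[-1.2,-1.4,0.1,0,0,0.12],[-1.3,-1.3,0.1,0,0,0.11],[-1.5,-1.1,0.1,0,0,0.12]]
[[-1.6,-1,0.1,0,0,0.11],[-1.7,-0.8,0.1,0,0,0.12],[-1.7,-0.5,0.1,0,0,0.11],[-1.8,-0.4,0.2,0,0,0.12]]
```

Call:
play_rows(
  commands=[
    [0.2, -1.8, 0.1, 0, 0, 0.11],
    [0, -1.8, 0.1, 0, 0, 0.11],
    [-0.2, -1.8, 0.1, 0, 0, 0.11],
    [-0.4, -1.8, 0.1, 0, 0, 0.11],
    [-0.6, -1.7, 0.1, 0, 0, 0.11],
  ],
)

```text
time: 32.27
tool_pos: [0.4539, -0.1434, 0.167]
tcp_rot: [-0.731, -3.051, -0.002]
wrist_force: [0.1, 0.1, -0.5]
width: 0.159
grip_force: 49.6
```

Call:
play_rows(
  commands=[
    [-0.8, -1.7, 0.1, 0, 0, 0.11],
    [-1, -1.6, 0.1, 0, 0, 0.11],
    [-1.2, -1.4, 0.1, 0, 0, 0.12],
    [-1.3, -1.3, 0.1, 0, 0, 0.11],
    [-1.5, -1.1, 0.1, 0, 0, 0.12],
  ],
)

```text
time: 32.68
tool_pos: [0.4536, -0.2363, 0.1617]
tcp_rot: [-1.559, -2.722, -0.001]
wrist_force: [-0.3, 0.4, -0.4]
width: 0.159
grip_force: 49.6
```

Call:
play_rows(
  commands=[
    [-1.6, -1, 0.1, 0, 0, 0.11],
    [-1.7, -0.8, 0.1, 0, 0, 0.12],
    [-1.7, -0.5, 0.1, 0, 0, 0.11],
    [-1.8, -0.4, 0.2, 0, 0, 0.12],
    [0, 0, 0, 0, 0, 0],
  ],
)

```text
time: 33.1
tool_pos: [0.4532, -0.312, 0.1567]
tcp_rot: [-2.14, -2.295, 0.002]
wrist_force: [-0.2, -0.2, -1.2]
width: 0.155
grip_force: 49.6
```

Call:
play_rows(
  commands=[
    [0, 0, 2.5, 0, 0, 0],
    [0, 0, 3, 0, 0, 0],
    [0, 0, 2.5, 0, 0, 0],
    [0, 0, 2, 0, 0, 0],
    [0, 0, 1, 0, 0, 0],
  ],
)

```text
time: 33.52
tool_pos: [0.4511, -0.3071, 0.0444]
tcp_rot: [-2.127, -2.299, 0.001]
wrist_force: [-0.7, 0.3, -1.8]
width: 0.157
grip_force: 49.6
```

Call:
play_rows(
  commands=[
    [0, 0, 0.8, 0, 0, 0],
    [0, 0, 0.3, 0, 0, 0],
    [0, 0, 0, 0, 0, 0],
    [0, 0, 0, 0, 0, 0],
  ],
)

```text
time: 33.85
tool_pos: [0.455, -0.3105, 0.039]
tcp_rot: [2.134, 2.304, 0.0]
wrist_force: [0.1, -0.5, -0.3]
width: 0.151
grip_force: 49.6
```

Call:
play_rows(
  commands=[
    [0, 0, 0.4, 0, 0, 0],
    [0, 0, 0.2, 0, 0, 0],
    [0, 0, 0, 0, 0, 0],
    [0, 0, 0, 0, 0, 0],
  ],
)

```text
time: 34.18
tool_pos: [0.4547, -0.3105, 0.0327]
tcp_rot: [2.135, 2.304, 0.0]
wrist_force: [1.2, 0.3, 0.5]
width: 0.157
grip_force: 49.6
```

Call:
play_rows(
  commands=[
    [0, 0, 0.1, 0, 0, 0],
    [0, 0, 0, 0, 0, 0],
    [0, 0, 0, 0, 0, 0],
  ],
)

```text
time: 34.43
tool_pos: [0.4548, -0.3105, 0.0327]
tcp_rot: [2.135, 2.304, 0.0]
wrist_force: [-1.4, 1.5, 7.4]
width: 0.158
grip_force: 50.7
```

Call:
play_rows(
  commands=[
    [0, 0, 0, 0, 0, 0],
    [0, 0, 0, 0, 0, 0],
    [0, 0, 0, 0, 0, 0],
    [0, 0, 0, 0, 0, 0],
  ],
  grip=0.65,
)

```text
time: 34.77
tool_pos: [0.4541, -0.31, 0.0309]
tcp_rot: [-2.135, -2.303, 0.0]
wrist_force: [-0.0, -0.8, -0.4]
width: 0.352
grip_force: 0.0
```

Call:
play_rows(
  commands=[
    [0, 0, -1, 0, 0, 0],
    [0, 0, -2, 0, 0, 0],
    [0, 0, -3.5, 0, 0, 0],
    [0, 0, -3.5, 0, 0, 0],
    [0, 0, -2, 0, 0, 0],
  ],
)

```text
time: 35.18
tool_pos: [0.4558, -0.3113, 0.1557]
tcp_rot: [2.133, 2.301, 0.001]
wrist_force: [0.8, 0.3, 0.7]
width: 0.347
grip_force: 0.0
```

```bash
python3 - <<'E'
from h import *
s=sensors.read_state(); print(s['tool_pos'],s['width'])
plan([(.4506,.0205,.152,95)])
E
```

```text
[ 0.45579521 -0.31128038  0.15568133] 0.3473300065478905
-> (0.4506, 0.0205, 0.152)
[[2.4,0.1,0,0,0,-0.11],[2.3,0.4,0,0,0,-0.11],[2.3,0.7,0,0,0,-0.11],[2.2,0.9,0,0,0,-0.11],[2.1,1.1,0,0,0,-0.11]]
[[1.9,1.4,0,0,0,-0.11],[1.8,1.6,0,0,0,-0.12],[1.6,1.8,0,0,0,-0.11],[1.4,1.9,0,0,0,-0.12],[1.1,2.1,0.1,0,0,-0.11]]
[[0.9,2.2,0,0,0,-0.12],[0.6,2.2,0.1,0,0,-0.11],[0.4,2.3,0,0,0,-0.12],[0.1,2.4,0.1,0,0,-0.11]]
```

Call:
play_rows(
  commands=[
    [2.4, 0.1, 0, 0, 0, -0.11],
    [2.3, 0.4, 0, 0, 0, -0.11],
    [2.3, 0.7, 0, 0, 0, -0.11],
    [2.2, 0.9, 0, 0, 0, -0.11],
    [2.1, 1.1, 0, 0, 0, -0.11],
  ],
)

```text
time: 35.6
tool_pos: [0.4519, -0.1904, 0.152]
tcp_rot: [-1.423, -2.801, -0.0]
wrist_force: [0.2, -0.6, 0.8]
width: 0.348
grip_force: 0.0
```

Call:
play_rows(
  commands=[
    [1.9, 1.4, 0, 0, 0, -0.11],
    [1.8, 1.6, 0, 0, 0, -0.12],
    [1.6, 1.8, 0, 0, 0, -0.11],
    [1.4, 1.9, 0, 0, 0, -0.12],
    [1.1, 2.1, 0, 0, 0, -0.11],
  ],
)

```text
time: 36.02
tool_pos: [0.4507, -0.0712, 0.1519]
tcp_rot: [-0.577, -3.088, -0.001]
wrist_force: [0.1, 1.1, -0.5]
width: 0.346
grip_force: 0.0
```

Call:
play_rows(
  commands=[
    [0.9, 2.2, 0, 0, 0, -0.12],
    [0.6, 2.2, 0, 0, 0, -0.11],
    [0.4, 2.3, 0, 0, 0, -0.12],
    [0.1, 2.4, 0, 0, 0, -0.11],
    [0, 0, 0, 0, 0, 0],
  ],
)

```text
time: 36.43
tool_pos: [0.4491, 0.0247, 0.152]
tcp_rot: [-0.144, 3.138, 0.004]
wrist_force: [0.5, -0.4, -0.0]
width: 0.349
grip_force: 0.0
```

Call:
play_rows(
  commands=[
    [0, 0, 1.5, 0, 0, 0],
    [0, 0, 1.5, 0, 0, 0],
    [0, 0, 0, 0, 0, 0],
    [0, 0, 0, 0, 0, 0],
    [0, 0, 0, 0, 0, 0],
  ],
)

```text
time: 36.85
tool_pos: [0.4497, 0.0213, 0.122]
tcp_rot: [-0.132, 3.139, 0.001]
wrist_force: [0.0, -0.1, 0.1]
width: 0.35
grip_force: 0.0
```

```bash
python3 - <<'E'
from h import *
s=sensors.read_state(); print(s['tool_pos'],s['tcp_rot'],s['width'])
plan([(.4506,.0205,.035,95)])
E
```

```text
[0.44972033 0.02128731 0.12204166] [-1.32195819e-01  3.13879663e+00  6.91273616e-04] 0.350353588236266
-> (0.4506, 0.0205, 0.035)
[[0,0,2.9,0,0,0],[0,0,2.9,0,0,0],[-0.1,-0.1,2.9,0,0,0]]
```

Call:
play_rows(
  commands=[
    [0, 0, 2.5, 0, 0, 0],
    [-0.1, 0, 2.5, 0, 0, 0],
    [0, 0, 2, 0, 0, 0],
    [0, 0, 1.2, 0, 0, 0],
    [0, 0, 0.4, 0, 0, 0],
  ],
)

```text
time: 37.27
tool_pos: [0.4493, 0.0215, 0.0342]
tcp_rot: [0.132, -3.136, -0.001]
wrist_force: [-0.5, -0.2, 0.7]
width: 0.354
grip_force: 0.0
```

Call:
play_rows(
  commands=[
    [0, 0, 0.1, 0, 0, 0],
    [0, 0, 0, 0, 0, 0],
    [0, 0, 0, 0, 0, 0],
  ],
)

```text
time: 37.52
tool_pos: [0.4517, 0.0217, 0.0357]
tcp_rot: [-0.133, 3.137, 0.001]
wrist_force: [-0.2, 0.1, -0.2]
width: 0.352
grip_force: 0.0
```

Call:
play_rows(
  commands=[
    [0, 0, 0, 0, 0, 0],
    [0, 0, 0, 0, 0, 0],
    [0, 0, 0, 0, 0, 0],
    [0, 0, 0, 0, 0, 0],
    [0, 0, 0, 0, 0, 0],
  ],
  grip=1,
  force=50,
)

```text
time: 37.93
tool_pos: [0.4516, 0.0217, 0.0356]
tcp_rot: [-0.134, 3.137, 0.0]
wrist_force: [-0.6, -1.1, 6.0]
width: 0.157
grip_force: 49.5
```

Call:
play_rows(
  commands=[
    [0, 0, -0.3, 0, 0, 0],
    [0, 0, -0.3, 0, 0, 0],
    [0, 0, -0.5, 0, 0, 0],
    [0, 0, -0.5, 0, 0, 0],
    [0, 0, -0.5, 0, 0, 0],
  ],
)

```text
time: 38.35
tool_pos: [0.4505, 0.0218, 0.0559]
tcp_rot: [0.134, -3.139, -0.001]
wrist_force: [1.8, 0.2, -2.0]
width: 0.155
grip_force: 48.7
```

Call:
play_rows(
  commands=[
    [0, 0, -1, 0, 0, 0],
    [0, 0, -1.5, 0, 0, 0],
    [0, 0, -1.5, 0, 0, 0],
    [0, 0, -1.5, 0, 0, 0],
    [0, 0, -1.5, 0, 0, 0],
  ],
)

```text
time: 38.77
tool_pos: [0.4495, 0.0217, 0.1265]
tcp_rot: [0.134, -3.137, -0.001]
wrist_force: [-0.1, 0.6, -0.7]
width: 0.159
grip_force: 49.0
```

Call:
play_rows(
  commands=[
    [0, 0, -2, 0, 0, 0],
    [0, 0, -2, 0, 0, 0],
    [0, 0, -1, 0, 0, 0],
    [0, 0, 0, 0, 0, 0],
  ],
)

```text
time: 39.1
tool_pos: [0.452, 0.0217, 0.1785]
tcp_rot: [-0.134, 3.134, 0.0]
wrist_force: [1.3, 0.3, -0.4]
width: 0.155
grip_force: 49.0
```

```bash
python3 - <<'E'
from h import *
s=sensors.read_state(); print(s['tool_pos'],s['width'],s['wrist_force'],s['grip_force'])
traycheck()
plan([(.405,-.314,.16,4.5)])
E
```

```text
[0.45202221 0.02170436 0.17848755] 0.1545092294003266 [ 1.29300462  0.31876219 -0.41932947] 49.0108323097229
tray px shift {'nr': (-5, -4, 0.79), 'fr': (0, 0, 0.73), 'fl': (-5, -4, 0.85), 'nl': (-6, -4, 0.84)}
-> (0.405, -0.314, 0.16)
[[0.5,-2.4,0.1,0,0,0.11],[0.3,-2.4,0.1,0,0,0.11],[0,-2.4,0.1,0,0,0.11],[-0.3,-2.4,0.1,0,0,0.11],[-0.5,-2.4,0.1,0,0,0.11]]
[[-0.8,-2.3,0.1,0,0,0.11],[-1,-2.2,0.1,0,0,0.11],[-1.3,-2.1,0.1,0,0,0.12],[-1.5,-1.9,0.1,0,0,0.11],[-1.7,-1.7,0.1,0,0,0.12]]
[[-1.9,-1.5,0.2,0,0,0.11],[-2,-1.3,0.1,0,0,0.12],[-2.2,-1,0.2,0,0,0.11],[-2.2,-0.8,0.1,0,0,0.12]]
```

The tray has shifted by about (−5, −4) px. Checking it.

```bash
python3 - <<'E'
from h import *
n=cv2.imread('pics/full_tc.png')[225:370,390:530]; cv2.imwrite('pics/t3.png',cv2.resize(n,None,fx=4,fy=4,interpolation=cv2.INTER_CUBIC))
E
```

```text
(no output)
```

View pics/t3.png

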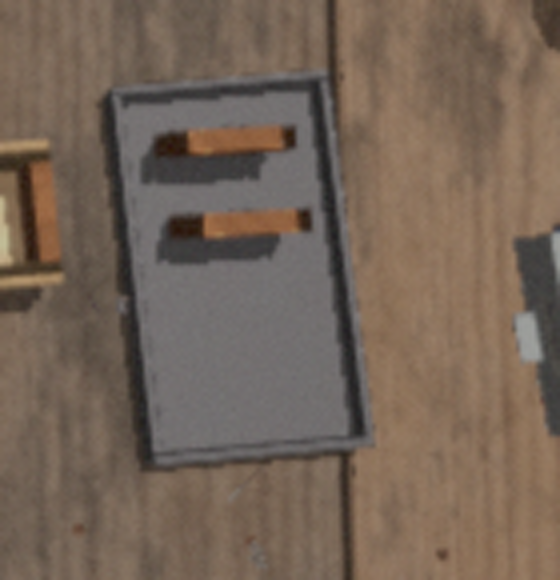

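The tray corners are now at crop (112,92), (325,75), (372,440) and (150,462). Both dividers still stand, at (225,141) and (240,223).

```bash
python3 - <<'E'
from h import *
i=optics.camera_info('top'); f=lambda u,v,z:pix2w(i,(390+u/4,225+v/4),z)[:2]
c=[f(*p,.028) for p in((112,92),(325,75),(372,440),(150,462))]; m=np.mean(c,0)
a=(c[0]+c[1]-c[2]-c[3]); yaw=np.degrees(np.arctan2(a[1],a[0])); a/=np.linalg.norm(a); print(np.round(c,3).tolist(),m,yaw)
for k in(.03,-.0,-.025,-.075): print(k,(m+a*k).round(4))
print('div',f(225,141,.066),f(240,223,.066))
t=m-a*.025
plan([(*t,.16,yaw)])
E
```

```text
[[0.544, -0.223], [0.557, -0.355], [0.336, -0.377], [0.321, -0.243]] [ 0.43970459 -0.29963402] 5.395062726523444
0.03 [ 0.4696 -0.2968]
-0.0 [ 0.4397 -0.2996]
-0.025 [ 0.4148 -0.302 ]
-0.075 [ 0.365  -0.3067]
div [ 0.51147756 -0.28284502] [ 0.46294672 -0.29069811]
-> (np.float64(0.41481533718772956), np.float64(-0.30198457996571904), 0.16)
[[0.5,-2.3,0.1,0,0,0.11],[0.2,-2.3,0.1,0,0,0.11],[-0.1,-2.3,0.1,0,0,0.11],[-0.3,-2.3,0.1,0,0,0.11],[-0.6,-2.3,0.1,0,0,0.11]]
[[-0.8,-2.2,0.1,0,0,0.11],[-1,-2.1,0.1,0,0,0.11],[-1.3,-1.9,0.1,0,0,0.11],[-1.5,-1.8,0.1,0,0,0.11],[-1.6,-1.6,0.1,0,0,0.11]]
[[-1.8,-1.5,0.2,0,0,0.12],[-2,-1.2,0.1,0,0,0.11],[-2.1,-1,0.2,0,0,0.12],[-2.2,-0.7,0.1,0,0,0.11]]
```

Place divider 2 at the shifted slot.

Call:
play_rows(
  commands=[
    [0.5, -2.3, 0.1, 0, 0, 0.11],
    [0.2, -2.3, 0.1, 0, 0, 0.11],
    [-0.1, -2.3, 0.1, 0, 0, 0.11],
    [-0.3, -2.3, 0.1, 0, 0, 0.11],
    [-0.6, -2.3, 0.1, 0, 0, 0.11],
  ],
)

```text
time: 39.57
tool_pos: [0.4359, -0.0947, 0.1683]
tcp_rot: [-0.73, -3.051, -0.001]
wrist_force: [0.5, 0.2, -0.9]
width: 0.149
grip_force: 49.2
```

Call:
play_rows(
  commands=[
    [-0.8, -2.2, 0.1, 0, 0, 0.11],
    [-1, -2.1, 0.1, 0, 0, 0.11],
    [-1.3, -1.9, 0.1, 0, 0, 0.11],
    [-1.5, -1.8, 0.1, 0, 0, 0.11],
    [-1.6, -1.6, 0.1, 0, 0, 0.11],
  ],
)

```text
time: 39.98
tool_pos: [0.4233, -0.2097, 0.1632]
tcp_rot: [-1.532, -2.738, -0.0]
wrist_force: [0.1, 0.2, -0.5]
width: 0.154
grip_force: 49.2
```

Call:
play_rows(
  commands=[
    [-1.8, -1.5, 0.2, 0, 0, 0.12],
    [-2, -1.2, 0.1, 0, 0, 0.11],
    [-2.1, -1, 0.2, 0, 0, 0.12],
    [-2.2, -0.7, 0.1, 0, 0, 0.11],
    [0, 0, 0, 0, 0, 0],
  ],
)

```text
time: 40.4
tool_pos: [0.4127, -0.3043, 0.1572]
tcp_rot: [-2.118, -2.316, 0.003]
wrist_force: [0.7, -0.8, 0.9]
width: 0.158
grip_force: 49.2
```

Call:
play_rows(
  commands=[
    [0, 0, 2.5, 0, 0, 0],
    [0, 0, 3, 0, 0, 0],
    [0, 0, 2.5, 0, 0, 0],
    [0, 0, 2, 0, 0, 0],
    [0, 0, 1, 0, 0, 0],
  ],
)

```text
time: 40.82
tool_pos: [0.4109, -0.2987, 0.0447]
tcp_rot: [-2.105, -2.32, 0.001]
wrist_force: [-0.2, 0.4, -0.9]
width: 0.154
grip_force: 49.2
```

Call:
play_rows(
  commands=[
    [0, 0, 0.8, 0, 0, 0],
    [0, 0, 0.3, 0, 0, 0],
    [0, 0, 0, 0, 0, 0],
    [0, 0, 0, 0, 0, 0],
  ],
)

```text
time: 41.15
tool_pos: [0.4148, -0.302, 0.039]
tcp_rot: [2.112, 2.325, 0.0]
wrist_force: [1.0, -0.4, -0.2]
width: 0.157
grip_force: 49.2
```

Call:
play_rows(
  commands=[
    [0, 0, 0.4, 0, 0, 0],
    [0, 0, 0.1, 0, 0, 0],
    [0, 0, 0, 0, 0, 0],
    [0, 0, 0, 0, 0, 0],
  ],
)

```text
time: 41.48
tool_pos: [0.4145, -0.3019, 0.0337]
tcp_rot: [2.112, 2.325, 0.0]
wrist_force: [-0.2, -0.5, 0.3]
width: 0.155
grip_force: 49.2
```

Call:
play_rows(
  commands=[
    [0, 0, 0.1, 0, 0, 0],
    [0, 0, 0, 0, 0, 0],
    [0, 0, 0, 0, 0, 0],
  ],
)

```text
time: 41.73
tool_pos: [0.4145, -0.3019, 0.0337]
tcp_rot: [2.112, 2.325, 0.0]
wrist_force: [-1.2, 2.8, 7.9]
width: 0.158
grip_force: 50.5
```

Call:
play_rows(
  commands=[
    [0, 0, 0, 0, 0, 0],
    [0, 0, 0, 0, 0, 0],
    [0, 0, 0, 0, 0, 0],
    [0, 0, 0, 0, 0, 0],
  ],
  grip=0.65,
)

```text
time: 42.07
tool_pos: [0.4139, -0.3015, 0.032]
tcp_rot: [-2.112, -2.325, 0.0]
wrist_force: [0.8, 0.4, -0.2]
width: 0.352
grip_force: 0.0
```

Call:
play_rows(
  commands=[
    [0, 0, -1, 0, 0, 0],
    [0, 0, -2, 0, 0, 0],
    [0, 0, -3.5, 0, 0, 0],
    [0, 0, -3.5, 0, 0, 0],
    [0, 0, -2, 0, 0, 0],
  ],
)

```text
time: 42.48
tool_pos: [0.4156, -0.3028, 0.1566]
tcp_rot: [2.11, 2.322, 0.0]
wrist_force: [0.7, -0.5, -0.3]
width: 0.349
grip_force: 0.0
```

```bash
python3 - <<'E'
from h import *
s=sensors.read_state(); print(s['tool_pos'],s['width'])
plan([(.4435,.096,.152,95)])
E
```

```text
[ 0.41556172 -0.30280511  0.15661107] 0.3485526631152866
-> (0.4435, 0.096, 0.152)
[[2.8,0.5,0,0,0,-0.11],[2.7,0.8,0,0,0,-0.11],[2.7,1.1,0,0,0,-0.11],[2.5,1.4,0,0,0,-0.11],[2.4,1.6,0,0,0,-0.11]]
[[2.2,1.9,0,0,0,-0.11],[1.9,2.1,0,0,0,-0.11],[1.7,2.3,0.1,0,0,-0.11],[1.4,2.5,0,0,0,-0.11],[1.2,2.6,0.1,0,0,-0.11]]
[[0.9,2.7,0,0,0,-0.12],[0.5,2.8,0.1,0,0,-0.11],[0.2,2.8,0,0,0,-0.12],[-0.1,2.8,0.1,0,0,-0.11]]
```

Call:
play_rows(
  commands=[
    [2.8, 0.5, 0, 0, 0, -0.11],
    [2.7, 0.8, 0, 0, 0, -0.11],
    [2.7, 1.1, 0, 0, 0, -0.11],
    [2.5, 1.4, 0, 0, 0, -0.11],
    [2.4, 1.6, 0, 0, 0, -0.11],
  ],
)

```text
time: 42.9
tool_pos: [0.4248, -0.1577, 0.153]
tcp_rot: [1.395, 2.815, 0.001]
wrist_force: [1.2, -0.0, -0.3]
width: 0.346
grip_force: 0.0
```

Call:
play_rows(
  commands=[
    [2.2, 1.9, 0, 0, 0, -0.11],
    [1.9, 2.1, 0, 0, 0, -0.11],
    [1.7, 2.3, 0, 0, 0, -0.11],
    [1.4, 2.5, 0, 0, 0, -0.11],
    [1.2, 2.6, 0, 0, 0, -0.11],
  ],
)

```text
time: 43.32
tool_pos: [0.4348, -0.0146, 0.1531]
tcp_rot: [0.577, 3.088, 0.001]
wrist_force: [1.2, 0.1, 0.2]
width: 0.35
grip_force: 0.0
```

Call:
play_rows(
  commands=[
    [0.9, 2.7, 0, 0, 0, -0.12],
    [0.5, 2.8, 0, 0, 0, -0.11],
    [0.2, 2.8, 0, 0, 0, -0.12],
    [-0.1, 2.8, 0, 0, 0, -0.11],
    [0, 0, 0, 0, 0, 0],
  ],
)

```text
time: 43.73
tool_pos: [0.4426, 0.1007, 0.1533]
tcp_rot: [-0.146, 3.137, 0.004]
wrist_force: [-1.0, -0.2, 0.2]
width: 0.346
grip_force: 0.0
```

Call:
play_rows(
  commands=[
    [0, 0, 1.5, 0, 0, 0],
    [0, 0, 1.5, 0, 0, 0],
    [0, 0, 0, 0, 0, 0],
    [0, 0, 0, 0, 0, 0],
    [0, 0, 0, 0, 0, 0],
  ],
)

```text
time: 44.15
tool_pos: [0.4426, 0.0965, 0.1231]
tcp_rot: [0.132, -3.139, -0.001]
wrist_force: [-0.7, 0.3, 0.1]
width: 0.348
grip_force: 0.0
```

```bash
python3 - <<'E'
from h import *
s=sensors.read_state(); print(s['tool_pos'],s['tcp_rot'],s['width'])
plan([(.4435,.096,.035,95)])
E
```

```text
[0.44255423 0.09649671 0.12307816] [ 1.32036445e-01 -3.13876844e+00 -9.29745260e-04] 0.3477687538455532
-> (0.4435, 0.096, 0.035)
[[0,0,2.9,0,0,0],[0,0,3,0,0,0],[-0.1,-0.1,2.9,0,0,0]]
```

Call:
play_rows(
  commands=[
    [0, 0, 2.5, 0, 0, 0],
    [-0.1, 0, 2.5, 0, 0, 0],
    [0, 0, 2, 0, 0, 0],
    [0, 0, 1.2, 0, 0, 0],
    [0, 0, 0.5, 0, 0, 0],
  ],
)

```text
time: 44.57
tool_pos: [0.4424, 0.0965, 0.0344]
tcp_rot: [0.132, -3.136, -0.001]
wrist_force: [0.3, -0.1, -0.2]
width: 0.351
grip_force: 0.0
```

Call:
play_rows(
  commands=[
    [0, 0, 0.1, 0, 0, 0],
    [0, 0, 0, 0, 0, 0],
    [0, 0, 0, 0, 0, 0],
  ],
)

```text
time: 44.82
tool_pos: [0.4445, 0.0971, 0.0357]
tcp_rot: [-0.133, 3.137, 0.001]
wrist_force: [0.4, 0.3, 0.5]
width: 0.346
grip_force: 0.0
```

Call:
play_rows(
  commands=[
    [0, 0, 0, 0, 0, 0],
    [0, 0, 0, 0, 0, 0],
    [0, 0, 0, 0, 0, 0],
    [0, 0, 0, 0, 0, 0],
    [0, 0, 0, 0, 0, 0],
  ],
  grip=1,
  force=50,
)

```text
time: 45.23
tool_pos: [0.4445, 0.0967, 0.0357]
tcp_rot: [-0.135, 3.137, -0.0]
wrist_force: [-1.6, -2.6, 6.8]
width: 0.157
grip_force: 49.6
```

Call:
play_rows(
  commands=[
    [0, 0, -0.3, 0, 0, 0],
    [0, 0, -0.3, 0, 0, 0],
    [0, 0, -0.5, 0, 0, 0],
    [0, 0, -0.5, 0, 0, 0],
    [0, 0, -0.5, 0, 0, 0],
  ],
)

```text
time: 45.65
tool_pos: [0.4433, 0.0968, 0.0558]
tcp_rot: [0.134, -3.138, -0.0]
wrist_force: [2.7, -3.0, -3.4]
width: 0.151
grip_force: 48.6
```

Call:
play_rows(
  commands=[
    [0, 0, -1, 0, 0, 0],
    [0, 0, -1.5, 0, 0, 0],
    [0, 0, -1.5, 0, 0, 0],
    [0, 0, -1.5, 0, 0, 0],
    [0, 0, -1.5, 0, 0, 0],
  ],
)

```text
time: 46.07
tool_pos: [0.4425, 0.0975, 0.1267]
tcp_rot: [0.133, -3.137, -0.003]
wrist_force: [0.8, 0.1, -0.7]
width: 0.157
grip_force: 49.2
```

Call:
play_rows(
  commands=[
    [0, 0, -2, 0, 0, 0],
    [0, 0, -2, 0, 0, 0],
    [0, 0, -1, 0, 0, 0],
    [0, 0, 0, 0, 0, 0],
  ],
)

```text
time: 46.4
tool_pos: [0.445, 0.0977, 0.1788]
tcp_rot: [-0.134, 3.134, 0.003]
wrist_force: [0.5, -0.0, -0.1]
width: 0.154
grip_force: 49.2
```

```bash
cp pics/full_tc.png pics/full_tc0.png; python3 - <<'E'
from h import *
s=sensors.read_state(); print(s['tool_pos'],s['width'],s['wrist_force'],s['grip_force'])
im=optics.read_camera('top')[:,:,::-1]; ref=cv2.imread('pics/full_tc0.png')
for x,y in((418,248),(471,244),(483,335),(427.5,340)):
    x,y=int(x),int(y); m=cv2.matchTemplate(im[y-26:y+26,x-26:x+26].copy(),ref[y-9:y+9,x-9:x+9],cv2.TM_CCOEFF_NORMED); _,v,_,l=cv2.minMaxLoc(m); print(l[0]-17,l[1]-17,round(v,2))
plan([(.367,-.3065,.16,5.4)])
E
```

```text
[0.44502087 0.09767357 0.17877518] 0.1544459840622984 [ 0.51431916 -0.03677989 -0.13435957] 49.17777121067047
-1 -1 0.89
0 -1 0.87
-1 -1 0.94
-1 -1 0.96
-> (0.367, -0.3065, 0.16)
[[0.8,-2.8,0.1,0,0,0.11],[0.5,-2.9,0.1,0,0,0.11],[0.2,-2.9,0.1,0,0,0.11],[-0.2,-2.9,0.1,0,0,0.11],[-0.5,-2.9,0.1,0,0,0.11]]
[[-0.8,-2.8,0.1,0,0,0.11],[-1.1,-2.7,0.1,0,0,0.11],[-1.4,-2.6,0.1,0,0,0.11],[-1.7,-2.4,0.1,0,0,0.11],[-1.9,-2.2,0.1,0,0,0.11]]
[[-2.2,-2,0.2,0,0,0.12],[-2.4,-1.7,0.1,0,0,0.11],[-2.6,-1.5,0.2,0,0,0.12],[-2.7,-1.1,0.1,0,0,0.11]]
```

Call:
play_rows(
  commands=[
    [0.8, -2.8, 0.1, 0, 0, 0.11],
    [0.5, -2.9, 0.1, 0, 0, 0.11],
    [0.2, -2.9, 0.1, 0, 0, 0.11],
    [-0.2, -2.9, 0.1, 0, 0, 0.11],
    [-0.5, -2.9, 0.1, 0, 0, 0.11],
  ],
)

```text
time: 46.87
tool_pos: [0.4138, -0.0471, 0.1685]
tcp_rot: [-0.73, -3.052, -0.001]
wrist_force: [0.2, -0.9, -1.5]
width: 0.15
grip_force: 49.3
```

Call:
play_rows(
  commands=[
    [-0.8, -2.8, 0.1, 0, 0, 0.11],
    [-1.1, -2.7, 0.1, 0, 0, 0.11],
    [-1.4, -2.6, 0.1, 0, 0, 0.11],
    [-1.7, -2.4, 0.1, 0, 0, 0.11],
    [-1.9, -2.2, 0.1, 0, 0, 0.11],
  ],
)

```text
time: 47.28
tool_pos: [0.3867, -0.1908, 0.1635]
tcp_rot: [-1.532, -2.738, -0.001]
wrist_force: [1.0, 0.7, 0.2]
width: 0.155
grip_force: 49.3
```

Call:
play_rows(
  commands=[
    [-2.2, -2, 0.2, 0, 0, 0.12],
    [-2.4, -1.7, 0.1, 0, 0, 0.11],
    [-2.6, -1.5, 0.2, 0, 0, 0.12],
    [-2.7, -1.1, 0.1, 0, 0, 0.11],
    [0, 0, 0, 0, 0, 0],
  ],
)

```text
time: 47.7
tool_pos: [0.365, -0.3099, 0.1576]
tcp_rot: [-2.12, -2.316, 0.002]
wrist_force: [0.0, -0.2, -0.8]
width: 0.155
grip_force: 49.3
```

Call:
play_rows(
  commands=[
    [0, 0, 2.5, 0, 0, 0],
    [0, 0, 3, 0, 0, 0],
    [0, 0, 2.5, 0, 0, 0],
    [0, 0, 2, 0, 0, 0],
    [0, 0, 1, 0, 0, 0],
  ],
)

```text
time: 48.12
tool_pos: [0.3637, -0.3033, 0.0449]
tcp_rot: [-2.106, -2.32, -0.001]
wrist_force: [-0.5, 0.2, -1.1]
width: 0.157
grip_force: 49.3
```

Call:
play_rows(
  commands=[
    [0, 0, 0.8, 0, 0, 0],
    [0, 0, 0.3, 0, 0, 0],
    [0, 0, 0, 0, 0, 0],
    [0, 0, 0, 0, 0, 0],
  ],
)

```text
time: 48.45
tool_pos: [0.3672, -0.307, 0.039]
tcp_rot: [2.112, 2.325, 0.0]
wrist_force: [0.7, 0.9, -0.1]
width: 0.157
grip_force: 49.3
```

Call:
play_rows(
  commands=[
    [0, 0, 0.4, 0, 0, 0],
    [0, 0, 0.1, 0, 0, 0],
    [0, 0, 0, 0, 0, 0],
    [0, 0, 0, 0, 0, 0],
  ],
)

```text
time: 48.78
tool_pos: [0.367, -0.3069, 0.0337]
tcp_rot: [2.112, 2.325, -0.0]
wrist_force: [-0.2, -0.3, 0.1]
width: 0.154
grip_force: 49.3
```

Call:
play_rows(
  commands=[
    [0, 0, 0.1, 0, 0, 0],
    [0, 0, 0, 0, 0, 0],
    [0, 0, 0, 0, 0, 0],
  ],
)

```text
time: 49.03
tool_pos: [0.367, -0.3069, 0.0337]
tcp_rot: [2.112, 2.325, 0.0]
wrist_force: [-1.2, 2.6, 8.5]
width: 0.157
grip_force: 50.7
```

Call:
play_rows(
  commands=[
    [0, 0, 0, 0, 0, 0],
    [0, 0, 0, 0, 0, 0],
    [0, 0, 0, 0, 0, 0],
    [0, 0, 0, 0, 0, 0],
  ],
  grip=0.65,
)

```text
time: 49.37
tool_pos: [0.3663, -0.3064, 0.032]
tcp_rot: [-2.112, -2.325, 0.0]
wrist_force: [0.3, 0.4, -1.2]
width: 0.347
grip_force: 0.0
```

Call:
play_rows(
  commands=[
    [0, 0, -1, 0, 0, 0],
    [0, 0, -2, 0, 0, 0],
    [0, 0, -3.5, 0, 0, 0],
    [0, 0, -3.5, 0, 0, 0],
    [0, 0, -3.5, 0, 0, 0],
  ],
)

```text
time: 49.78
tool_pos: [0.3661, -0.3061, 0.1688]
tcp_rot: [-2.111, -2.324, -0.0]
wrist_force: [0.2, -0.5, -0.8]
width: 0.349
grip_force: 0.0
```

Call:
play_rows(
  commands=[
    [0, 0, -3, 0, 0, 0],
    [0, 0, -2, 0, 0, 0],
    [0, 0, 0, 0, 0, 0],
    [0, 0, 0, 0, 0, 0],
  ],
  grip=0,
)

```text
time: 50.12
tool_pos: [0.3674, -0.3073, 0.2193]
tcp_rot: [2.11, 2.323, -0.0]
wrist_force: [0.5, 0.2, -0.5]
width: 0.898
grip_force: 0.0
```

```bash
cat > k.py <<'E'
import numpy as np
L1,L2=.514,.565
def ik(g,t,L3):
    h=L3-.0997; t=np.array(t)/np.linalg.norm(t); w=np.array(g)-t*(L3-.0187)
    j1=np.arctan2(w[1],w[0]); r=np.hypot(w[0],w[1]); z=w[2]-h
    D=(r*r+z*z-L1**2-L2**2)/(2*L1*L2); j3=np.arccos(D); 
    j2=np.arctan2(r,z)-np.arctan2(L2*np.sin(j3),L1+L2*np.cos(j3)); a=j2+j3
    e=np.array([np.cos(j1),np.sin(j1),0]); up=np.array([0,0,1.]); f=np.sin(a)*e+np.cos(a)*up; n=np.cos(a)*e-np.sin(a)*up; s=np.cross(up,e)
    j5=np.arccos(f@t); j4=np.degrees(np.arctan2(t@s,t@n))
    return np.round([j1,j2,j3,j5],2),round(j4),w.round(2)
E
python3 - <<'E'
from h import *; from k import *
s=sensors.read_state(); print(s['tool_pos'])
c,sn=np.cos(np.radians(20)),np.sin(np.radians(20))
for L3 in(.26,.32):
  for g in((.64,.02,.06),(.60,.08,.06)):
    for az in(98.6,70,45,20):
        u=np.array([np.cos(np.radians(az)),np.sin(np.radians(az)),0]); print(L3,g,az,*ik(g,u*c-np.array([0,0,sn]),L3))
p,r=plan([(.64,.02,.23,8.6)])
E
```

```text
[ 0.36737365 -0.30729721  0.21930592]
0.26 (0.64, 0.02, 0.06) 98.6 [-0.29  0.68  1.72  1.59] 58 [ 0.67 -0.2   0.14]
0.26 (0.64, 0.02, 0.06) 70 [-0.33  0.54  1.98  1.28] 79 [ 0.56 -0.19  0.14]
0.26 (0.64, 0.02, 0.06) 45 [-0.28  0.42  2.18  1.02] 105 [ 0.48 -0.14  0.14]
0.26 (0.64, 0.02, 0.06) 20 [-0.13  0.34  2.32  0.82] 143 [ 0.43 -0.06  0.14]
0.26 (0.6, 0.08, 0.06) 98.6 [-0.22  0.61  1.85  1.52] 61 [ 0.63 -0.14  0.14]
0.26 (0.6, 0.08, 0.06) 70 [-0.25  0.47  2.1   1.23] 84 [ 0.52 -0.13  0.14]
0.26 (0.6, 0.08, 0.06) 45 [-0.18  0.36  2.29  0.98] 112 [ 0.44 -0.08  0.14]
0.26 (0.6, 0.08, 0.06) 20 [0.01 0.29 2.41 0.81] 154 [0.39 0.   0.14]
0.32 (0.64, 0.02, 0.06) 98.6 [-0.36  0.77  1.65  1.62] 55 [ 0.68 -0.26  0.16]
0.32 (0.64, 0.02, 0.06) 70 [-0.43  0.61  1.97  1.32] 75 [ 0.54 -0.25  0.16]
0.32 (0.64, 0.02, 0.06) 45 [-0.39  0.48  2.23  1.09] 102 [ 0.44 -0.18  0.16]
0.32 (0.64, 0.02, 0.06) 20 [-0.2   0.39  2.42  0.94] 142 [ 0.37 -0.08  0.16]
0.32 (0.6, 0.08, 0.06) 98.6 [-0.3   0.7   1.79  1.55] 58 [ 0.64 -0.2   0.16]
0.32 (0.6, 0.08, 0.06) 70 [-0.35  0.55  2.1   1.27] 80 [ 0.5  -0.19  0.16]
0.32 (0.6, 0.08, 0.06) 45 [-0.29  0.42  2.34  1.07] 109 [ 0.4  -0.12  0.16]
0.32 (0.6, 0.08, 0.06) 20 [-0.05  0.34  2.51  0.96] 153 [ 0.33 -0.02  0.16]
-> (0.64, 0.02, 0.23)
[[2.5,2.5,-0.1,0,0,0],[2.5,2.5,-0.1,0,0,0],[2.5,2.5,-0.1,0,0,-0.01],[2.5,2.6,-0.1,0,0,0],[2.5,2.5,-0.1,0,0,-0.01]]
[[2.4,2.6,-0.1,0,0,0],[2.4,2.6,-0.1,0,0,-0.01],[2.4,2.6,-0.1,0,0,0],[2.4,2.6,-0.1,0,0,-0.01],[2.4,2.6,-0.1,0,0,0]]
[[2.4,2.6,0,0,0,-0.01],[2.4,2.7,-0.1,0,0,0]]
```

Call:
play_rows(
  commands=[
    [2.5, 2.5, -0.1, 0, 0, 0],
    [2.5, 2.5, -0.1, 0, 0, 0],
    [2.5, 2.5, -0.1, 0, 0, -0.01],
    [2.5, 2.6, -0.1, 0, 0, 0],
    [2.5, 2.5, -0.1, 0, 0, -0.01],
  ],
)

```text
time: 50.53
tool_pos: [0.479, -0.1678, 0.2201]
tcp_rot: [-2.087, -2.343, 0.002]
wrist_force: [-0.3, -1.0, -0.2]
width: 1.005
grip_force: 0.0
```

Call:
play_rows(
  commands=[
    [2.4, 2.6, -0.1, 0, 0, 0],
    [2.4, 2.6, -0.1, 0, 0, -0.01],
    [2.4, 2.6, -0.1, 0, 0, 0],
    [2.4, 2.6, -0.1, 0, 0, -0.01],
    [2.4, 2.6, -0.1, 0, 0, 0],
  ],
)

```text
time: 50.95
tool_pos: [0.5931, -0.0328, 0.2247]
tcp_rot: [-2.062, -2.365, 0.004]
wrist_force: [0.3, -0.5, -0.3]
width: 0.996
grip_force: 0.0
```

Call:
play_rows(
  commands=[
    [2.4, 2.6, 0, 0, 0, -0.01],
    [2.4, 2.7, -0.1, 0, 0, 0],
    [0, 0, 0, 0, 0, 0],
    [0, 0, 0, 0, 0, 0],
    [0, 0, 0, 0, 0, 0],
  ],
)

```text
time: 51.37
tool_pos: [0.638, 0.0204, 0.2259]
tcp_rot: [-2.05, -2.375, 0.005]
wrist_force: [-1.2, 0.1, -0.6]
width: 1.0
grip_force: 0.0
```

```bash
python3 - <<'E'
from h import *
s=sensors.read_state(); print(s['tool_pos'],s['tcp_rot'],s['width'],s['q'].round(2))
i=optics.camera_info('wrist'); c=-np.array(i['R']).T@i['t']; print('cam in tool',R.from_rotvec(s['tcp_rot']).inv().apply(c-s['tool_pos']).round(3))
save('wrist','w5',None,1)
print(w2pix(i,[.648,-.034,.03]),w2pix(i,[.627,.105,.03]))
E
```

```text
[0.63798488 0.02042421 0.22591682] [-2.05020819 -2.37545548  0.004896  ] 0.9999715153441592 [-0.01  0.2   1.69  0.    1.25 -0.15]
cam in tool [ 0.066  0.001 -0.142]
[314.95825582 269.9629307 ] [314.51494951 106.14431781]
```

View pics/w5.png

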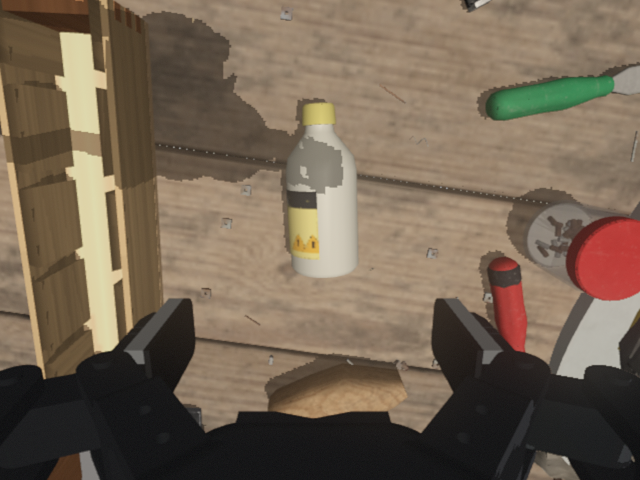

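The wrist view shows the bottle with its base centre at (325, 272) and the cap end at (317, 104), about 8 mm to the right of the prediction. Planning a grasp tilted 20° toward the cap.

```bash
cat >> h.py <<'E'
def bottle_pose(g,az,th):
    u=np.array([np.cos(az),np.sin(az),0]); z=np.sin(th)*u-np.array([0,0,np.cos(th)]); y=np.array([np.sin(az),-np.cos(az),0])
    return (*(np.array(g)+.0187*z),R.from_matrix(np.c_[np.cross(y,z),y,z]))
E
python3 - <<'E'
from h import *
i=optics.camera_info('wrist')
b=pix2w(i,(325,270),.03); c=pix2w(i,(317,104),.03); az=np.arctan2(*(c-b)[1::-1]); print(b,c,np.linalg.norm(b-c),np.degrees(az))
u=(c-b)/np.linalg.norm(c-b); g=b+.055*u; g[2]=.034; print('g',g)
g1=g.copy(); g1[2]=.13
t=np.radians
plan([(*bottle_pose(g1,az,t(-20)),2.5),(*bottle_pose(g,az,t(-20)),2.5)])
E
```

```text
[ 0.6570913  -0.03345222  0.03      ] [0.62896123 0.10642053 0.03      ] 0.1426733555314371 101.37117753779043
g [0.64624727 0.02046816 0.034     ]
-> (np.float64(0.6475082916476226), np.float64(0.014197925270873293), np.float64(0.11242774799130352))
[[-0.1,0.2,2.3,0,-0.07,-0.01],[0,0.2,2.3,0,-0.07,-0.01],[0.2,0.2,2.3,0,-0.07,-0.01],[0.3,0.2,2.2,-0.01,-0.07,-0.01],[0.5,0.1,2.2,0,-0.07,-0.01]]
-> (np.float64(0.6475082916476226), np.float64(0.014197925270873293), np.float64(0.016427747991303514))
[[0.8,0,2.3,0,0,0],[0.8,0,2.3,0,0,0],[0.8,0,2.2,0,0,0],[0.8,0,2.3,0,0,0]]
```

Call:
play_rows(
  commands=[
    [-0.1, 0.2, 2.3, 0, -0.07, -0.01],
    [0, 0.2, 2.3, 0, -0.07, -0.01],
    [0.2, 0.2, 2.3, 0, -0.07, -0.01],
    [0.3, 0.2, 2.2, -0.01, -0.07, -0.01],
    [0.5, 0.1, 2.2, 0, -0.07, -0.01],
  ],
)

```text
time: 51.83
tool_pos: [0.6487, 0.0135, 0.1143]
tcp_rot: [1.809, 2.203, -0.32]
wrist_force: [0.3, 0.6, -0.4]
width: 0.999
grip_force: 0.0
```

Call:
play_rows(
  commands=[
    [0, 0, 0, 0, 0, 0],
    [0, 0, 0, 0, 0, 0],
    [0, 0, 0, 0, 0, 0],
  ],
)

```text
time: 52.08
tool_pos: [0.6496, 0.0144, 0.1158]
tcp_rot: [1.811, 2.206, -0.317]
wrist_force: [-0.3, 0.2, 0.9]
width: 0.997
grip_force: 0.0
```

```bash
python3 - <<'E'
from h import *
s=sensors.read_state(); print(s['tool_pos'],s['tcp_rot'],s['width'],s['q'].round(3))
t=np.radians; az=t(101.4)
plan([(*bottle_pose((.6462,.0205,.034),az,t(-20)),2.5)])
print(s['tcp_rot'], bottle_pose((.6462,.0205,.034),az,t(-20))[3].as_rotvec())
E
```

```text
[0.64958979 0.01441806 0.11578237] [ 1.81123634  2.20618061 -0.31699268] 0.9974614541338793 [ 0.167  0.311  1.809 -0.405  1.047  0.18 ]
-> (np.float64(0.6474641722082652), np.float64(0.014230404481091927), np.float64(0.016427747991303514))
[[0.9,-0.1,2.3,0,0,0],[0.8,0,2.3,0,0,0],[0.9,-0.1,2.4,0,0,0],[0.8,0,2.3,0,0,0]]
[ 1.81123634  2.20618061 -0.31699268] [ 1.8078463   2.20875656 -0.31877208]
```

Call:
play_rows(
  commands=[
    [0.9, -0.1, 2.3, 0, 0, 0],
    [0.8, 0, 2.3, 0, 0, 0],
    [0.9, -0.1, 2.4, 0, 0, 0],
    [0.5, 0, 1.5, 0, 0, 0],
    [0.3, 0, 0.8, 0, 0, 0],
  ],
)

```text
time: 52.5
tool_pos: [0.6473, 0.0137, 0.0151]
tcp_rot: [1.812, 2.206, -0.319]
wrist_force: [-0.3, -0.6, -0.0]
width: 0.999
grip_force: 0.0
```

Call:
play_rows(
  commands=[
    [0, 0, 0, 0, 0, 0],
    [0, 0, 0, 0, 0, 0],
    [0, 0, 0, 0, 0, 0],
  ],
)

```text
time: 52.75
tool_pos: [0.6491, 0.015, 0.0175]
tcp_rot: [1.809, 2.205, -0.315]
wrist_force: [-0.3, 0.4, -0.0]
width: 1.0
grip_force: 0.0
```

Call:
play_rows(
  commands=[
    [0, 0, 0, 0, 0, 0],
    [0, 0, 0, 0, 0, 0],
    [0, 0, 0, 0, 0, 0],
    [0, 0, 0, 0, 0, 0],
    [0, 0, 0, 0, 0, 0],
  ],
  grip=1,
  force=45,
)

```text
time: 53.17
tool_pos: [0.6484, 0.0153, 0.0172]
tcp_rot: [1.809, 2.206, -0.317]
wrist_force: [-1.5, 1.1, 6.5]
width: 0.679
grip_force: 48.3
```

```bash
python3 - <<'E'
from h import *
s=sensors.read_state(); print(s['tool_pos'],s['tcp_rot'],s['width'],s['grip_force'],s['wrist_force'])
t=np.radians; az=t(101.4); r=R.from_rotvec(s['tcp_rot']); g=s['tool_pos']-.0187*r.as_matrix()[:,2]; print(g)
g1=g.copy(); g1[2]=.11
plan([(*bottle_pose(g1,az,t(-20)),2)])
E
```

```text
[0.64836131 0.01533354 0.01724186] [ 1.80870181  2.2056234  -0.3167933 ] 0.6792128697565274 48.29974427819252 [-1.50666233  1.09956931  6.48486272]
[0.64705913 0.02161039 0.03480874]
-> (np.float64(0.6483232996243051), np.float64(0.0153407931715874), np.float64(0.09242774799130352))
[[-0.6,0,-1.8,0,0,0],[-0.7,0,-1.8,0,0,0],[-0.6,0,-1.7,0,0,0],[-0.7,0,-1.8,0,0,0]]
```

Call:
play_rows(
  commands=[
    [-0.3, 0, -0.9, 0, 0, 0],
    [-0.6, 0, -1.8, 0, 0, 0],
    [-0.7, 0, -1.8, 0, 0, 0],
    [-0.6, 0, -1.7, 0, 0, 0],
    [-0.4, 0, -1, 0, 0, 0],
  ],
)

```text
time: 53.58
tool_pos: [0.648, 0.0156, 0.0942]
tcp_rot: [1.809, 2.206, -0.316]
wrist_force: [1.6, 0.2, -1.2]
width: 0.68
grip_force: 49.5
```

Call:
play_rows(
  commands=[
    [0, 0, 0, 0, 0, 0],
    [0, 0, 0, 0, 0, 0],
    [0, 0, 0, 0, 0, 0],
  ],
)

```text
time: 53.83
tool_pos: [0.6463, 0.0152, 0.0908]
tcp_rot: [1.81, 2.208, -0.321]
wrist_force: [0.5, 0.2, -2.8]
width: 0.682
grip_force: 49.5
```

```bash
python3 - <<'E'
from h import *
s=sensors.read_state(); print(s['tool_pos'],s['tcp_rot'],s['width'],s['grip_force'],s['wrist_force'])
t=np.radians; az=t(101.4)
r=R.from_rotvec(s['tcp_rot']); g=s['tool_pos']-.0187*r.as_matrix()[:,2]; p=None; rr=None
for k in range(1,4):
    gk=g+(np.array([.60,.11,.12])-g)*k/3
    p,rr=plan([(*bottle_pose(gk,az,t(-20+30*k)),2)],p,rr,rstep=.106)
E
```

```text
[0.64626086 0.0152201  0.09078938] [ 1.81021669  2.2080841  -0.32062922] 0.68186043826603 49.48939651250839 [ 0.52191046  0.18537828 -2.84193105]
-> (np.float64(0.6293797805285816), np.float64(0.05417935489200142), np.float64(0.09382577617205984))
[[0.8,-0.2,-0.3,0,0.1,0],[0.8,-0.2,-0.3,0,0.11,0],[0.8,-0.2,-0.2,0,0.1,0],[0.8,-0.1,-0.1,0,0.11,0],[0.8,-0.2,0,0,0.1,0]]
-> (np.float64(0.6126349421988416), np.float64(0.09228108420094662), np.float64(0.10179580949036916))
[[0.8,-0.2,0,0,0.11,0],[0.8,-0.2,0.1,0,0.1,0],[0.8,-0.2,0.1,0,0.11,0],[0.8,-0.1,0.3,0,0.1,0],[0.8,-0.2,0.3,0,0.11,0]]
-> (np.float64(0.5965267154034892), np.float64(0.1272255721173138), np.float64(0.11360422331980999))
[[0.7,-0.2,0.3,0,0.1,0],[0.7,-0.2,0.4,0,0.11,0],[0.7,-0.2,0.5,0,0.1,0],[0.6,-0.1,0.5,0,0.11,0],[0.5,-0.2,0.5,0,0.1,0]]
```

Call:
play_rows(
  commands=[
    [0.8, -0.2, -0.3, 0, 0.1, 0],
    [0.8, -0.2, -0.3, 0, 0.11, 0],
    [0.8, -0.2, -0.2, 0, 0.1, 0],
    [0.8, -0.1, -0.1, 0, 0.11, 0],
    [0.8, -0.2, 0, 0, 0.1, 0],
  ],
)

```text
time: 54.25
tool_pos: [0.63, 0.0543, 0.0945]
tcp_rot: [-1.902, -2.322, -0.168]
wrist_force: [-0.7, -0.8, -2.3]
width: 0.676
grip_force: 49.5
```

Call:
play_rows(
  commands=[
    [0.8, -0.2, 0, 0, 0.11, 0],
    [0.8, -0.2, 0.1, 0, 0.1, 0],
    [0.8, -0.2, 0.1, 0, 0.11, 0],
    [0.8, -0.1, 0.3, 0, 0.1, 0],
    [0.8, -0.2, 0.3, 0, 0.11, 0],
  ],
)

```text
time: 54.67
tool_pos: [0.6133, 0.0916, 0.1021]
tcp_rot: [-1.607, -1.959, -0.591]
wrist_force: [-0.2, 0.3, -3.3]
width: 0.679
grip_force: 49.5
```

Call:
play_rows(
  commands=[
    [0.7, -0.2, 0.3, 0, 0.1, 0],
    [0.7, -0.2, 0.4, 0, 0.11, 0],
    [0.7, -0.2, 0.5, 0, 0.1, 0],
    [0.6, -0.1, 0.5, 0, 0.11, 0],
    [0.5, -0.2, 0.5, 0, 0.1, 0],
  ],
)

```text
time: 55.08
tool_pos: [0.5971, 0.1262, 0.1129]
tcp_rot: [-1.288, -1.567, -0.903]
wrist_force: [-0.5, 0.6, -2.6]
width: 0.681
grip_force: 49.6
```

Call:
play_rows(
  commands=[
    [0, 0, 0, 0, 0, 0],
    [0, 0, 0, 0, 0, 0],
    [0, 0, 0, 0, 0, 0],
  ],
)

```text
time: 55.33
tool_pos: [0.5975, 0.1266, 0.1138]
tcp_rot: [-1.29, -1.573, -0.9]
wrist_force: [0.6, 0.2, -1.9]
width: 0.682
grip_force: 49.7
```

```bash
python3 - <<'E'
from h import *
s=sensors.read_state(); print(s['tool_pos'],s['tcp_rot'],s['width'],s['grip_force'],s['wrist_force'],s['q'].round(2))
r=R.from_rotvec(s['tcp_rot']); m=r.as_matrix(); g=s['tool_pos']-.0187*m[:,2]; print(g,m.round(3))
save('side','s4',(200,60,500,285),2.6)
t=np.radians
plan([(*bottle_pose((g[0],g[1],.062),t(101.4),t(70)),1.5)])
E
```

```text
[0.59750614 0.12662214 0.11377065] [-1.2902293  -1.57333873 -0.89958411] 0.6818091312336089 49.67555120587349 [ 0.55319221  0.23292354 -1.89957133] [-0.32  0.66  1.76  0.96  1.62 -0.95]
[0.60094988 0.10941373 0.12022832] [[-0.067  0.981 -0.184]
 [ 0.339  0.196  0.92 ]
 [ 0.938 -0.    -0.345]]
-> (np.float64(0.5974765940473696), np.float64(0.12663930547958768), np.float64(0.05560422331980999))
[[-1.4,0,0.5,0,0,0],[-1.4,0,0.5,0,0,0],[-1.4,0,0.5,0,0,0],[-1.4,-0.1,0.6,0,0,0]]
```

View pics/s4.png

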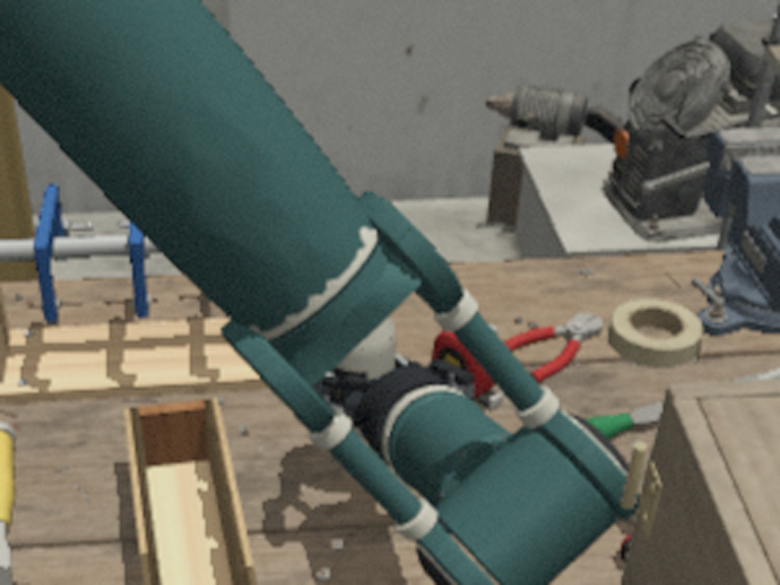

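The view shows the bottle's white body above the bench behind the gripper, and the wrist clear of the cupboard edge at column 640. Lowering gently.

Call:
play_rows(
  commands=[
    [-0.9, 0, 0.3, 0, 0, 0],
    [-1.4, 0, 0.5, 0, 0, 0],
    [-1.4, 0, 0.5, 0, 0, 0],
    [-0.9, 0, 0.3, 0, 0, 0],
    [-0.5, 0, 0.2, 0, 0, 0],
  ],
)

```text
time: 55.8
tool_pos: [0.5965, 0.1265, 0.0581]
tcp_rot: [-1.289, -1.57, -0.899]
wrist_force: [-0.5, 0.4, -2.3]
width: 0.679
grip_force: 49.7
```

Call:
play_rows(
  commands=[
    [-0.2, 0, 0.1, 0, 0, 0],
    [0, 0, 0, 0, 0, 0],
    [0, 0, 0, 0, 0, 0],
  ],
)

```text
time: 56.05
tool_pos: [0.5976, 0.1264, 0.0582]
tcp_rot: [-1.288, -1.572, -0.902]
wrist_force: [-0.0, -0.1, -2.1]
width: 0.676
grip_force: 49.7
```

Call:
play_rows(
  commands=[
    [-0.2, 0, 0.1, 0, 0, 0],
    [0, 0, 0, 0, 0, 0],
    [0, 0, 0, 0, 0, 0],
  ],
)

```text
time: 56.3
tool_pos: [0.5977, 0.1266, 0.0564]
tcp_rot: [-1.288, -1.573, -0.902]
wrist_force: [0.0, -0.3, -2.3]
width: 0.683
grip_force: 49.7
```

Call:
play_rows(
  commands=[
    [-0.3, 0, 0.1, 0, 0, 0],
    [0, 0, 0, 0, 0, 0],
    [0, 0, 0, 0, 0, 0],
  ],
)

```text
time: 56.55
tool_pos: [0.5974, 0.1266, 0.0528]
tcp_rot: [-1.288, -1.572, -0.901]
wrist_force: [0.3, -0.6, -2.4]
width: 0.677
grip_force: 49.7
```

Call:
play_rows(
  commands=[
    [-0.2, 0, 0.1, 0, 0, 0],
    [0, 0, 0, 0, 0, 0],
    [0, 0, 0, 0, 0, 0],
  ],
)

```text
time: 56.8
tool_pos: [0.5973, 0.1269, 0.0505]
tcp_rot: [-1.288, -1.572, -0.901]
wrist_force: [-0.4, -0.5, -2.7]
width: 0.679
grip_force: 49.7
```

Call:
play_rows(
  commands=[
    [-0.1, 0, 0, 0, 0, 0],
    [0, 0, 0, 0, 0, 0],
    [0, 0, 0, 0, 0, 0],
  ],
)

```text
time: 57.05
tool_pos: [0.5975, 0.1265, 0.0497]
tcp_rot: [-1.288, -1.572, -0.902]
wrist_force: [0.4, 0.4, -2.0]
width: 0.677
grip_force: 49.7
```

Call:
play_rows(
  commands=[
    [-0.2, 0, 0.1, 0, 0, 0],
    [0, 0, 0, 0, 0, 0],
    [0, 0, 0, 0, 0, 0],
  ],
)

```text
time: 57.3
tool_pos: [0.5974, 0.1267, 0.0473]
tcp_rot: [-1.288, -1.572, -0.901]
wrist_force: [0.6, -0.8, -2.2]
width: 0.678
grip_force: 49.7
```

Call:
play_rows(
  commands=[
    [-0.1, 0, 0, 0, 0, 0],
    [0, 0, 0, 0, 0, 0],
    [0, 0, 0, 0, 0, 0],
  ],
)

```text
time: 57.55
tool_pos: [0.5976, 0.1264, 0.0465]
tcp_rot: [-1.288, -1.572, -0.902]
wrist_force: [0.6, 0.3, -1.8]
width: 0.679
grip_force: 49.7
```

Call:
play_rows(
  commands=[
    [-0.1, 0, 0, 0, 0, 0],
    [0, 0, 0, 0, 0, 0],
    [0, 0, 0, 0, 0, 0],
  ],
)

```text
time: 57.8
tool_pos: [0.5977, 0.1261, 0.0463]
tcp_rot: [-1.287, -1.571, -0.902]
wrist_force: [-0.8, 0.3, 1.7]
width: 0.682
grip_force: 49.8
```

Contact. Open, back off 3 cm, then go straight up.

Call:
play_rows(
  commands=[
    [0, 0, 0, 0, 0, 0],
    [0, 0, 0, 0, 0, 0],
    [0, 0, 0, 0, 0, 0],
    [0, 0, 0, 0, 0, 0],
    [0, 0, 0, 0, 0, 0],
  ],
  grip=0,
)

```text
time: 58.22
tool_pos: [0.5977, 0.126, 0.0457]
tcp_rot: [-1.288, -1.572, -0.902]
wrist_force: [-0.2, 0.1, 1.2]
width: 1.001
grip_force: 0.0
```

Call:
play_rows(
  commands=[
    [0, 0, -0.6, 0, 0, 0],
    [0, 0, -1, 0, 0, 0],
    [0, 0, -1, 0, 0, 0],
    [0, 0, -0.5, 0, 0, 0],
    [0, 0, 0, 0, 0, 0],
  ],
)

```text
time: 58.63
tool_pos: [0.6047, 0.0956, 0.0571]
tcp_rot: [-1.29, -1.573, -0.904]
wrist_force: [0.3, -0.0, -0.6]
width: 0.998
grip_force: 0.0
```

Call:
play_rows(
  commands=[
    [0.9, 0, -0.3, 0, 0, 0],
    [1.9, 0, -0.7, 0, 0, 0],
    [2.4, 0, -0.9, 0, 0, 0],
    [2.4, 0, -0.9, 0, 0, 0],
    [2.4, 0, -0.9, 0, 0, 0],
  ],
)

```text
time: 59.05
tool_pos: [0.6029, 0.0974, 0.1643]
tcp_rot: [-1.288, -1.571, -0.901]
wrist_force: [-0.1, 0.5, -0.1]
width: 0.997
grip_force: 0.0
```

Call:
play_rows(
  commands=[
    [2.4, 0, -0.9, 0, 0, 0],
    [2.4, 0, -0.9, 0, 0, 0],
    [2.4, 0, -0.9, 0, 0, 0],
    [1, 0, -0.4, 0, 0, 0],
    [0, 0, 0, 0, 0, 0],
  ],
)

```text
time: 59.47
tool_pos: [0.6045, 0.0959, 0.254]
tcp_rot: [-1.287, -1.578, -0.905]
wrist_force: [0.3, -0.4, 0.1]
width: 1.003
grip_force: 0.0
```

```bash
python3 - <<'E'
from h import *
s=sensors.read_state(); print(s['tool_pos'],s['q'].round(2))
plan([(.45,.0,.32,95)],rstep=.115)
E
```

```text
[0.60451625 0.09593393 0.25402105] [-0.36  0.49  1.69  0.95  1.78 -0.79]
-> (0.45, 0.0, 0.32)
[[0.3,-1.1,-0.5,0.06,-0.06,-0.08],[0.3,-1.1,-0.5,0.06,-0.06,-0.08],[0.4,-1.1,-0.4,0.05,-0.06,-0.08],[0.4,-1.1,-0.4,0.06,-0.06,-0.08],[0.5,-1,-0.4,0.06,-0.06,-0.08]]
[[0.5,-1,-0.3,0.05,-0.06,-0.08],[0.6,-1,-0.3,0.06,-0.06,-0.08],[0.7,-1,-0.3,0.06,-0.06,-0.08],[0.7,-0.9,-0.3,0.05,-0.06,-0.08],[0.8,-0.9,-0.3,0.06,-0.06,-0.08]]
[[0.8,-0.8,-0.3,0.06,-0.06,-0.07],[0.9,-0.8,-0.3,0.05,-0.06,-0.08],[0.9,-0.7,-0.3,0.06,-0.06,-0.07],[0.9,-0.7,-0.3,0.05,-0.07,-0.08],[1,-0.6,-0.4,0.06,-0.06,-0.07]]
[[1,-0.5,-0.3,0.05,-0.07,-0.08]]
```

```bash
python3 - <<'E'
from h import *
plan([(.42,-.2,.34,30)],rstep=.115)
E
```

```text
-> (0.42, -0.2, 0.34)
[[-0.1,-2.2,-2.4,0.02,-0.11,-0.03],[-0.2,-2.2,-2.4,0.02,-0.11,-0.03],[-0.4,-2.3,-2.3,0.02,-0.11,-0.02],[-0.6,-2.3,-2.2,0.02,-0.11,-0.02],[-0.8,-2.4,-2.1,0.02,-0.11,-0.03]]
[[-1,-2.5,-1.9,0.02,-0.11,-0.02],[-1.1,-2.5,-1.7,0.02,-0.11,-0.03],[-1.3,-2.6,-1.6,0.02,-0.11,-0.02],[-1.4,-2.6,-1.4,0.02,-0.11,-0.03],[-1.4,-2.7,-1.1,0.01,-0.11,-0.02]]
[[-1.5,-2.8,-1,0.02,-0.11,-0.03]]
```

Call:
play_rows(
  commands=[
    [-0.1, -2.2, -2.4, 0.02, -0.11, -0.03],
    [-0.2, -2.2, -2.4, 0.02, -0.11, -0.03],
    [-0.4, -2.3, -2.3, 0.02, -0.11, -0.02],
    [-0.6, -2.3, -2.2, 0.02, -0.11, -0.02],
    [-0.8, -2.4, -2.1, 0.02, -0.11, -0.03],
  ],
)

```text
time: 59.88
tool_pos: [0.5186, -0.0396, 0.2899]
tcp_rot: [-1.453, -2.119, -0.552]
wrist_force: [0.6, 0.1, 0.4]
width: 0.998
grip_force: 0.0
```

Call:
play_rows(
  commands=[
    [-1, -2.5, -1.9, 0.02, -0.11, -0.02],
    [-1.1, -2.5, -1.7, 0.02, -0.11, -0.03],
    [-1.3, -2.6, -1.6, 0.02, -0.11, -0.02],
    [-1.4, -2.6, -1.4, 0.02, -0.11, -0.03],
    [-1.4, -2.7, -1.1, 0.01, -0.11, -0.02],
  ],
)

```text
time: 60.3
tool_pos: [0.4357, -0.1746, 0.3288]
tcp_rot: [-1.557, -2.626, -0.094]
wrist_force: [-0.6, -0.3, -0.3]
width: 0.999
grip_force: 0.0
```

Call:
play_rows(
  commands=[
    [-1.5, -2.8, -1, 0.02, -0.11, -0.03],
    [0, 0, 0, 0, 0, 0],
    [0, 0, 0, 0, 0, 0],
    [0, 0, 0, 0, 0, 0],
    [0, 0, 0, 0, 0, 0],
  ],
)

```text
time: 60.72
tool_pos: [0.4194, -0.2, 0.3355]
tcp_rot: [-1.56, -2.717, 0.009]
wrist_force: [-0.2, -0.8, -0.2]
width: 1.0
grip_force: 0.0
```

```bash
python3 - <<'E'
from h import *
s=sensors.read_state(); print(s['tool_pos'],s['q'].round(2))
def blobs(im,lo,hi,amin,tag,box=None):
    m=cv2.inRange(cv2.cvtColor(im,cv2.COLOR_BGR2HSV),lo,hi)
    if box: k=np.zeros_like(m); a,b,c,d=box; k[b:d,a:c]=1; m*=k
    n,l,st,c=cv2.connectedComponentsWithStats(m)
    for j in range(1,n):
        if st[j,4]>=amin: print(tag,st[j].tolist(),c[j].round(1))
for cam in('top','side'):
    save(cam,'f_'+cam); im=cv2.imread(f'pics/full_f_{cam}.png'); i=optics.camera_info(cam)
    for n,X in dict(cap=(.601,.109,.13),base=(.601,.109,0)).items():
        u=w2pix(i,X); print(cam,n,u.round(1))
    u=w2pix(i,(.601,.109,.13)); x,y=u.astype(int)
    blobs(im,(18,110,90),(35,255,255),10,'yellow',(x-40,y-40,x+40,y+60))
    for k,x in enumerate((.327,.411,.494)): print(cam,'clamp pred',w2pix(i,(x,.304,.176)).round(1))
    if cam=='top': blobs(im,(100,90,40),(125,255,255),40,'blue',(150,200,270,390)); blobs(im,(3,110,60),(16,255,255),40,'brown',(410,235,495,350)); i0=cv2.imread('pics/full_t1.png'); y,x=245,255; print('insert diff',cv2.absdiff(i0,im)[245:320,262:408].mean())
    else: blobs(im,(100,90,40),(125,255,255),60,'blue',(150,100,340,240))
E
```

```text
[ 0.41936388 -0.20003384  0.33545765] [-0.49 -0.19  1.88 -0.01  1.45 -1.02]
top cap [280.2 215.8]
top base [284.9 225.2]
yellow [275, 216, 9, 6, 12] [279.4 219.2]
top clamp pred [181.4 338.9]
top clamp pred [183.7 298.5]
top clamp pred [186.  259.5]
blue [155, 257, 66, 8, 376] [185.8 259.8]
blue [152, 295, 68, 7, 338] [183.  298.1]
blue [150, 332, 69, 10, 401] [181.2 337.7]
brown [432, 237, 25, 33, 548] [445.1 249.5]
insert diff 12.824018264840182
side cap [339.3 201.2]
side base [337.7 245.3]
yellow [333, 198, 11, 7, 49] [338.1 201. ]
yellow [325, 231, 6, 3, 10] [327.5 232.4]
yellow [325, 234, 15, 12, 93] [333.2 240.5]
side clamp pred [217.2 143.2]
side clamp pred [252.4 141.8]
side clamp pred [286.8 140.4]
blue [283, 128, 8, 53, 223] [286.8 151.2]
```

```bash
python3 - <<'E'
from h import *
for cam in('top','side'):
    im=cv2.imread(f'pics/full_f_{cam}.png'); hsv=cv2.cvtColor(im,cv2.COLOR_BGR2HSV); i=optics.camera_info(cam)
    for X in((.512,-.287),(.463,-.293),(.4145,-.302),(.367,-.307)):
        for z in(.064,.04):
            u=w2pix(i,(*X,z)).round().astype(int); print(cam,X,z,u,hsv[u[1]-1:u[1]+2,u[0]-1:u[0]+2].reshape(-1,3).mean(0).round())
im=cv2.imread('pics/full_f_top.png'); ref=cv2.imread('pics/full_t1.png')
for x,y in((268,290),(400,270),(264,272)):
    m=cv2.matchTemplate(im[y-26:y+26,x-26:x+26].copy(),ref[y-9:y+9,x-9:x+9],cv2.TM_CCOEFF_NORMED); _,v,_,l=cv2.minMaxLoc(m); print('insert',l[0]-17,l[1]-17,round(v,2))
E
```

```text
top (0.512, -0.287) 0.064 [448 260] [ 12. 143. 132.]
top (0.512, -0.287) 0.04 [445 261] [ 12. 142. 134.]
top (0.463, -0.293) 0.064 [451 281] [78. 59. 21.]
top (0.463, -0.293) 0.04 [448 281] [71. 36. 34.]
top (0.4145, -0.302) 0.064 [455 301] [ 19.  24. 194.]
top (0.4145, -0.302) 0.04 [452 302] [ 19.  25. 189.]
top (0.367, -0.307) 0.064 [458 322] [93. 97. 17.]
top (0.367, -0.307) 0.04 [455 322] [91. 64. 33.]
side (0.512, -0.287) 0.064 [312 379] [ 14. 130. 155.]
side (0.512, -0.287) 0.04 [313 387] [ 13. 131. 149.]
side (0.463, -0.293) 0.064 [283 384] [ 51.  15. 100.]
side (0.463, -0.293) 0.04 [283 392] [ 56.   4. 123.]
side (0.4145, -0.302) 0.064 [253 391] [ 14. 131. 158.]
side (0.4145, -0.302) 0.04 [254 399] [ 14. 130. 162.]
side (0.367, -0.307) 0.064 [223 396] [ 13. 131. 158.]
side (0.367, -0.307) 0.04 [225 404] [ 13. 130. 156.]
insert 0 1 0.96
insert 0 1 0.97
insert 0 1 0.95
```

```bash
python3 - <<'E'
from h import *
im=cv2.imread('pics/full_f_side.png'); i=optics.camera_info('side')
m=cv2.inRange(cv2.cvtColor(im,cv2.COLOR_BGR2HSV),(8,100,60),(18,255,255)); n,l,st,c=cv2.connectedComponentsWithStats(m[350:450,180:350].copy())
for j in range(1,n):
    if st[j,4]>30: p=c[j]+[180,350]; print(st[j],p,pix2w(i,p,.036).round(3))
print('tcp px',w2pix(i,sensors.read_state()['tool_pos']))
E
```

```text
[ 105   10   65   61 2523] [316.15259612 390.66547761] [ 0.518 -0.292  0.036]
[ 67  20  14  58 498] [253.24297189 397.76506024] [ 0.413 -0.297  0.036]
[ 38  24  13  59 601] [223.90183028 403.03826955] [ 0.365 -0.302  0.036]
tcp px [240.49517608 219.86672684]
```

```bash
python3 - <<'E'
from h import *
im=cv2.imread('pics/full_f_side.png'); h=cv2.cvtColor(im,cv2.COLOR_BGR2HSV)
for y in(360,368,376,384,392,400,408,416): print(y,' '.join('%d/%d/%d'%tuple(h[y,x]) for x in range(264,352,6)))
a=cv2.imread('pics/full_tc0.png'); b=cv2.imread('pics/full_f_top.png')
hb=cv2.cvtColor(b,cv2.COLOR_BGR2HSV); m=cv2.inRange(hb,(8,100,50),(16,255,255))
for y in range(245,330,3): print(y,''.join('#' if v else '.' for v in m[y,415:490]))
E
```

```text
360 18/46/110 18/54/119 18/50/112 16/46/105 19/57/108 17/47/108 17/16/112 50/6/131 60/7/113 105/7/72 30/4/63 30/6/128 16/157/57 17/60/153 16/60/141
368 60/3/102 105/8/63 90/9/59 60/12/66 30/8/62 0/0/58 15/7/69 50/7/107 45/4/125 60/4/130 13/135/64 13/137/130 14/134/139 14/124/130 18/55/121
376 60/4/131 60/4/130 45/4/130 30/2/129 0/0/130 18/40/95 16/147/64 13/136/120 14/133/157 13/136/124 13/134/135 14/137/125 13/135/130 13/134/137 18/58/115
384 50/6/129 60/6/132 40/6/132 60/7/117 13/131/148 14/128/159 13/132/149 13/129/142 13/129/146 13/131/134 14/133/128 13/139/123 13/135/123 13/135/130 16/55/152
392 50/6/132 60/2/132 90/2/133 60/2/129 13/130/153 13/135/145 13/133/148 13/135/144 14/130/151 13/132/143 13/130/131 13/135/127 13/132/133 12/132/110 14/109/126
400 45/4/131 30/2/132 15/4/133 30/6/134 13/127/142 13/130/145 14/129/148 14/138/142 13/129/146 14/129/150 12/130/120 13/131/70 15/133/67 12/140/71 18/62/119
408 0/0/131 50/6/133 0/2/130 45/4/132 13/109/115 13/128/147 14/134/147 13/159/61 13/151/64 14/140/73 15/154/68 12/126/73 70/10/78 24/11/121 17/62/145
416 40/6/132 10/6/134 75/4/1
[... 1729 characters left out ...]
............................................................
308 ...........................................................................
311 ...........................................................................
314 ...........................................................................
317 ...........................................................................
320 ...........................................................................
323 ...........................................................................
326 ...........................................................................
329 ...........................................................................
```

Bottle and clamps check out, but two dividers appear to have tipped. Clearing the arm for an unobstructed look, analysed by code because my 14 views are used up.

Call:
play_rows(
  commands=[
    [2, 1.2, 0, 0, 0, 0],
    [3.2, 1.9, 0, 0, 0, 0],
    [3.2, 1.9, 0, 0, 0, 0],
    [3.2, 1.9, 0, 0, 0, 0],
    [3.2, 1.9, 0, 0, 0, 0],
  ],
)

```text
time: 61.23
tool_pos: [0.4207, -0.0267, 0.3359]
tcp_rot: [-1.562, -2.718, 0.011]
wrist_force: [0.6, -0.0, -0.3]
width: 0.999
grip_force: 0.0
```

Call:
play_rows(
  commands=[
    [3.2, 1.9, 0, 0, 0, 0],
    [3.2, 1.9, 0, 0, 0, 0],
    [3.2, 1.9, 0, 0, 0, 0],
    [2, 1.2, 0, 0, 0, 0],
    [0, 0, 0, 0, 0, 0],
  ],
)

```text
time: 61.65
tool_pos: [0.4216, 0.1109, 0.3353]
tcp_rot: [-1.553, -2.722, 0.009]
wrist_force: [0.1, 0.2, -0.7]
width: 1.0
grip_force: 0.0
```

```bash
python3 - <<'E'
from h import *
save('top','g_top'); save('side','g_side')
for cam,(a,b,c,d) in dict(top=(412,232,494,348),side=(190,345,350,470)).items():
    h=cv2.cvtColor(cv2.imread(f'pics/full_g_{cam}.png'),cv2.COLOR_BGR2HSV)
    print(cam,a)
    for y in range(b,d,2 if cam=='top' else 4):
        print(y,''.join('#' if (8<=p[0]<=16 and p[1]>105 and p[2]>100) else '+' if (8<=p[0]<=18 and p[1]>90) else 't' if (p[1]<28 and p[2]>95) else 'k' if p[1]<40 else '.' for p in h[y,a:c:1 if cam=='top' else 2]))
E
```

```text
top 412
232 ..................................................................................
234 .............................................................+..+.................
236 .............................................................++...................
238 ....................+######################++++..............+.................+..
240 .................++++#######################++++..............+...................
242 .................+++++######################+++.ktttttttttk...++..................
244 ................+++++######################++++kkkkkkkkkkkt..++...................
246 .....tttttttttkk.++++######################+++.kkkkkkkkkkktk.++.........+.........
248 ...kkkkkkkkkkkkk+++++######################+++.ttttttkkkkktk..+...................
250 ...kkktkktttkkkk.++++######################+++ktttttttkkkkttk.++..................
252 ....kkttttttkkkk.++++######################++.ktttttttkkkkttk.++..................
254 ....kktttttttkk.+++++######################+++..ktttttkkkkktk.............+.+.....
256 ....kktttttttkk.++++++++++##################
[... 5982 characters left out ...]
kkkkk...............
441 ......ttktttttttttttttttttttttttkkkkkkkkkkkkkkkkkkkkkkk.........................
445 ......ttkttttttttttttkkkkkkkkkkkkkkkkkkkkkkk....................................
449 .....ktttttkkkkkkkkkkkkkkkkkkkkkkkk.............................................
453 ......kkkkkkkkkkkkkkkk..........................................................
457 .......kkk......................................................................
461 ................................................................................
465 ................................................................................
469 ..............................+.................................................
```

```bash
python3 - <<'E'
from h import *
i=optics.camera_info('top'); f=lambda u,v,z:pix2w(i,(u,v),z)[:2]
# tray corners from the map: far-left(416,247) far-right(471,242) near-right(482,335) near-left(427,339)
c=np.array([f(415.5,247.5,.028),f(471.5,242,.028),f(482.5,335,.028),f(426.5,339.5,.028)]); m=c.mean(0)
a=c[0]+c[1]-c[2]-c[3]; a/=np.linalg.norm(a); b=np.array([-a[1],a[0]]); print(m,a)
for n,u,v,zs in(('d4 far edge',444,237.5,(.035,.05)),('d3/d4 border',447,255,(.02,.04)),('d3 near edge',447,280,(.006,.02))):
    for z in zs: d=f(u,v,z)-m; print(n,z,(d@a).round(4),(d@b).round(4))
s=optics.camera_info('side'); 
for n,u,v in(('side left edge d3',285,389),('side right tip',348,385)): 
    for z in(.01,.04): d=pix2w(s,(u,v),z)[:2]-m; print(n,z,(d@a).round(4),(d@b).round(4))
E
```

```text
[ 0.44166081 -0.2973874 ] [0.99524407 0.0974127 ]
d4 far edge 0.035 0.1294 -0.0015
d4 far edge 0.05 0.1276 0.0024
d3/d4 border 0.02 0.0871 -0.0076
d3/d4 border 0.04 0.0854 -0.0024
d3 near edge 0.006 0.0261 -0.0038
d3 near edge 0.02 0.0257 -0.0003
side left edge d3 0.01 0.0259 0.0262
side left edge d3 0.04 0.0249 0.0077
side right tip 0.01 0.1358 0.014
side right tip 0.04 0.1303 -0.0041
```

Both tipped dividers rest inside the tray's limits (bottom edges about 26 mm and 72 mm along its x axis, on the floor). Handing in.

```bash
python3 - <<'E'
from h import *
s=sensors.read_state(); print(s['tool_pos'],abs(s['joint_vel']).max())
print(order.finish_job())
E
```

```text
[0.42177737 0.1075285  0.33537139] 0.041452985337496716
the job is handed in; nothing more can be done
None
```

The job is handed in but no verdict came back: by my last camera check all three clamps hang on the rail, all four dividers are in the tray (two tipped over, one leaning on the tray's far wall), the bottle stands upright, and the insert is within about 2–3 mm of where it was; I didn't re-check the tape measure and tote.

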